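Screw the gold cap onto the jar in the bench clamp

TASK

Close the open amber jar that is held in the bench clamp: set the gold screw cap on its neck, start the thread square without cross-threading it, and screw the cap clockwise, regripping as needed, until it is fully home and hand-tight, then let go. Do not overtighten it on the glass, and leave everything else on the bench where it is.

Things in the scene. Friction and masses are not known exactly. Their poses are not given: they have to be found in the camera images.
- cap: Loose gold ribbed screw cap, 64 mm across, 31 mm high, 60 g, lying open side down on the green mat. Origin on its axis, half-way up (15 mm above the mat); z up along the axis. Bore 57 mm wide, 23 mm deep, with one turn of right-hand thread inside; where that thread begins cannot be seen. Until it has dropped into the thread start it is poorly held on the neck: let go too soon it may tip 10 degrees and jam.
- jar_mouth (a point): Centre of the open amber jar's mouth, at the top of the rim, 155 mm above the mat; z up along the neck. The jar, 90 mm square, is held fast in a grey bench clamp (200 x 130 mm, 70 mm high) and cannot turn or move. Its neck stands 40 mm above the shoulder: 45 mm wide at the core, 54 mm over the thread, top edge bevelled 2.5 mm. With the cap home, the cap's centre is 7.4 mm below this point.
- jar: That jar's glass. Neck thread: right-hand, lead 8 mm, 1 1/4 turns, from 6 mm below the rim (start not marked). Origin on the mat under it. The cap lands with its centre 1 to 9 mm above the rim: below 6 it rests on enough thread to be run straight in, held level; higher, hold it with a few N of push and turn it back: it climbs, then drops up to 8 mm, to 1 to 3 mm above the rim, and stands alone.
- jar_rim: Sealing rim of that jar, which the cap's lid presses when tight. Origin on the mat under the jar. From the drop, the cap needs one and a quarter turns clockwise, sinking 8 mm a turn with up to 1.5 mm of axial play. The lid reaches the rim about a fifth of a turn before the end; then the play closes and the moment rises steeply: about 0.5 to 1 N m is hand-tight, and the cap then keeps pressing on the rim by itself.
- black_cap: Bystander: a smaller black screw cap of another jar, 48 mm across and 24 mm high, on the mat. Origin at the centre of its underside.
- full_jar: Bystander: a finished amber jar with its gold cap on, 90 mm square and 151 mm high. Origin under its centre.
- cap_tray: Bystander: a blue open tray of small gold ampoule caps, 100 x 150 x 40 mm. Origin under its centre.
- vial_a: Bystander: an amber ampoule with a red band and gold cap, 22 mm across and 80 mm long, lying along its x axis. Origin under its middle.
- vial_b: Bystander: an amber ampoule with a green band and gold cap, 22 mm across and 80 mm long, lying along its x axis. Origin under its middle.
- gift_box: Bystander: an open rose-gold gift box with sixteen ampoules, 200 x 280 x 42 mm. Origin under its centre.
Mind the look-alikes: they are no part of the job. Several things look just like the cap: the one meant starts nearest to the robot's base.

How it is judged:
On the way, in this order (a step that is already met when the one before it is completed fails the run):
1. The cap stands square on the neck at the start of the thread, more than half a turn above home (z of cap in the frame of jar_mouth between -0.002875 and 0.004125 m and horizontal distance between cap and jar_mouth below 0.004 m and angle between cap's own z axis and vertical below 0.07 rad), for 0.2 s.
2. The cap has run square down the thread to within some three eighths of a turn of home (z of cap in the frame of jar_mouth below -0.004375 m and horizontal distance between cap and jar_mouth below 0.004 m and angle between cap's own z axis and vertical below 0.07 rad), for 0.2 s.
At the end, for the whole second after the job is handed in: Released and at rest, the gold cap is fully home on the clamped jar (within 1 mm in height and 3 mm sideways, level within 2 degrees) and tight: its lid presses on the rim with more than 5 N by the thread alone (z of cap in the frame of jar_mouth between -0.009375 and -0.006375 m and horizontal distance between cap and jar_mouth below 0.003 m and angle between cap's own z axis and vertical below 0.035 rad and contact force between cap and jar_rim above 5 N and linear speed of cap below 0.01 m/s); the robot touches nothing.
It fails at once if The cap is overtightened or rammed on the glass: it presses on the rim with more than 250 N (contact force between cap and jar_rim above 250 N).
It fails at once if A bystander on the bench is shifted by more than 30 mm (distance of any of black_cap, full_jar, cap_tray, vial_a, vial_b, gift_box from where it was at the start of the episode above 0.03 m).
It also fails if it takes over 72 s, if anything falls off the work surface, if the arm or the gripper's body presses on something with over 40 N, if the wrist force passes 120 N, or if a joint passes its speed limit or range.

ROBOT

A 7-joint arm with a two-finger parallel gripper is mounted at the origin on the work surface. World frame = base frame: x ahead of the robot, y to its left, z up, the work surface at z = 0. Lengths are in m, angles in rad, forces in N, time in s.
With the tool pointing down it reaches from about 0.425 to 0.925 m from the base axis. Payload 6.8 kg.
Tool frame: the origin (TCP) lies at the centre of the arm's flange, where the gripper is bolted on; the fingertips stand 173 mm ahead of it and the grasp point (between the pads) lies 155 mm ahead of it; z points along the fingers, y is the direction in which the jaws open and shut (so a half turn about z gives the same grasp; the last joint's range is limited). The gripper opens to 85 mm and grips with 20 to 120 N. Pads are 22 mm wide; open, the fingers measure 114 mm over their backs; the gripper's body (76 mm by 85 mm) begins 54 mm behind the grasp point. The pads swing forward as they close: fully open they stand 13 mm farther back than shut.
Start: joints at [1.065, 0.477, 0.022, 1.555, -0.011, 1.109, -0.083], TCP at [0.261, -0.622, 0.405] pointing down, gripper open.
Joint ranges: [-2.96, 2.96], [-0.34, 2.1], [-1.41, 1.46], [0.24, 2.44], [-1.37, 4.51], [0.17, 1.92], [-2.96, 2.96]. Speed limits (rad/s): [2.39, 2.39, 3.14, 3.14, 3.14, 3.14, 3.14].

INTERFACE

Orientations are given as a rotation vector (axis times angle).
In Python, from bench import readout, grab_frame, camera_model, r gives the robot as it stands.
- The arm moves only by the tool apply_moves, never from a script. Its argument "deltas" is a list of rows, each an object with "xyz": the shift along the world's x, y, z in m, a list of three; "turn": the turn about the world's z in rad. In form: [{"xyz": [dx, dy, dz], "turn": turn}, ...]. A call has 1 to 12 rows; each row shifts and turns the commanded pose from where the row before left it; what a row does not reach is not made up. A row lasts 1/12 s, in which the tool goes at most 41.7 mm and 7.16 degrees, less where a joint would pass 70% of its speed; a pose out of reach is approached as far as the arm can. A call with a gripper value outside its range is refused whole. "claw" is the gripper's target within -1 to 1 (shut at 1, half-way at 0, fully open at -1), set as the call begins (left out, the last holds). The fingers move at their own pace and stop on an object; "squeeze" is the grip in N (left out, the last holds). Time passes only in rows, so rows that do not move let the fingers close. It gives the time, the measured TCP pose, the force and the opening at its end, in the units of the state.
- readout.get_obs(): the state, without advancing time (a new reading comes with each control period).
- grab_frame(name): name is "side" or "top" or "wrist"; returns the picture (480x640x3 uint8, red, green, blue); there is no depth.
- camera_model(name): a dict with "intrinsics" (3x3 intrinsics, pixels), "R" (3x3) and "t" (3): a world point X has camera coordinates R X + t. Camera axes: x right, y down, z forward; pixel columns grow to the right and rows downward; lengths in m; the calibration is good to about 2 mm. A picture is of the moment at which its call begins: read the wrist's pose just before it. camera_model takes no time and is no camera call; for the wrist camera it gives the pose at the moment of the call.
- r.hand_in(): hands the job in, once; it reports no verdict.
The state is a dict: "clock": time; "joints": joint angles; "qvel": joint speeds; "tau": joint torques, N m; "tcp_pos": TCP position; "orientation": TCP orientation; "contact_force": force on the tool from outside, world axes, zero at the start; "moment": the same for the moment, N m; "grip_width": finger opening in m.
Only numpy, scipy, OpenCV 4.12 (cv2) and the standard library are available. Lean on these libraries where they do the work, as an engineer would, in place of code of your own. Each camera call takes 0.05 s, during which the arm holds its last target.

## Working session

There is one attempt and no reset: what is moved stays moved. The work goes in short steps, Python scripts to look and compute and a tool call to move; the robot and the scene stay as the last step left them, time stands still between calls to the robot, and variables do not carry over. Pictures are saved under pics/ and viewed, and the job is handed in when it is done.

Besides the shell and the picture viewer there is one more tool, called after ">>>" in YAML: its name, and indented under it one key for each argument. apply_moves: Moves the arm, as the interface text tells. Its arguments: {"type":"object","properties":{"deltas":{"type":"array"},"claw":{"type":"number"},"squeeze":{"type":"number"}},"required":["deltas"]}

```bash
mkdir -p pics; ls
python3 - <<'E'
from bench import readout, grab_frame, camera_model, r
import cv2,numpy as np
np.set_printoptions(precision=4,suppress=True)
print(readout.get_obs())
for n in ["side","top","wrist"]:
    m=camera_model(n); print(n,m)
    cv2.imwrite(f"pics/{n}0.png",grab_frame(n)[:,:,::-1])
E
```

```text
pics
{'clock': 0.0, 'joints': array([ 1.0649,  0.4778,  0.0223,  1.5565, -0.0115,  1.1093, -0.0831]), 'qvel': array([-0.0005, -0.0002, -0.0006,  0.0002, -0.0005,  0.    ,  0.0005]), 'tau': array([ -0.0002, -59.6452,   1.6081, -28.1202,   0.0125,   0.0093,
         0.    ]), 'tcp_pos': array([ 0.2614, -0.622 ,  0.4037]), 'orientation': array([-3.0779, -0.6205,  0.0008]), 'contact_force': array([ 0.6935,  0.4582, -0.0836]), 'moment': array([ 0.0003, -0.0134,  0.0166]), 'grip_width': 0.08520775577256878}
side {'intrinsics': array([[442.4286,   0.    , 314.8344],
       [  0.    , 442.4286, 238.3356],
       [  0.    ,   0.    ,   1.    ]]), 'R': array([[ 0.9951, -0.0961,  0.0216],
       [-0.0472, -0.6581, -0.7514],
       [ 0.0865,  0.7468, -0.6594]]), 't': array([-0.5081,  0.205 ,  1.0749])}
top {'intrinsics': array([[442.3677,   0.    , 319.3574],
       [  0.    , 442.3677, 236.3903],
       [  0.    ,   0.    ,   1.    ]]), 'R': array([[-0.0006, -1.    ,  0.0059],
       [-0.9997,  0.0004, -0.025 ],
       [ 0.025 , -0.0059, -0.9997]]), 't': array([0.1224, 0.5005, 1.1333])}
wrist {'intrinsics': array([[376.9716,   0.    , 323.0686],
       [  0.    , 376.9716, 236.5325],
       [  0.    ,   0.    ,   1.    ]]), 'R': array([[ 0.387 , -0.9221, -0.0006],
       [-0.8892, -0.3734,  0.2643],
       [-0.2439, -0.1017, -0.9645]]), 't': array([-0.6738, -0.0341,  0.3794])}
```

View pics/side0.png

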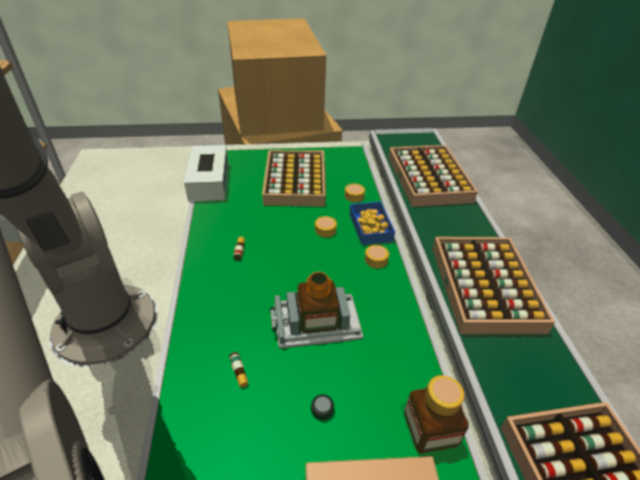

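View pics/top0.png

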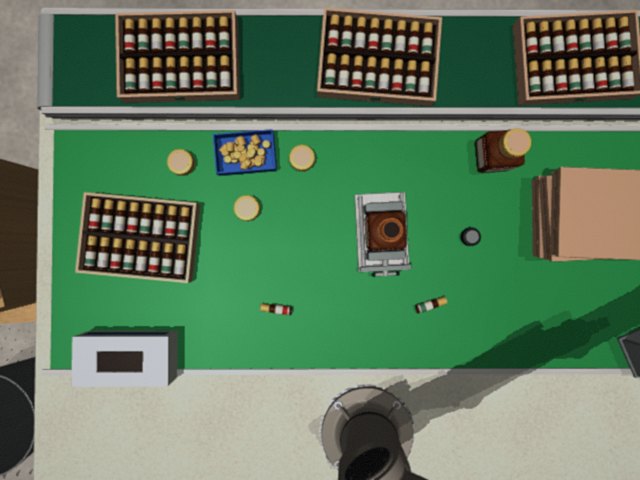

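View pics/wrist0.png

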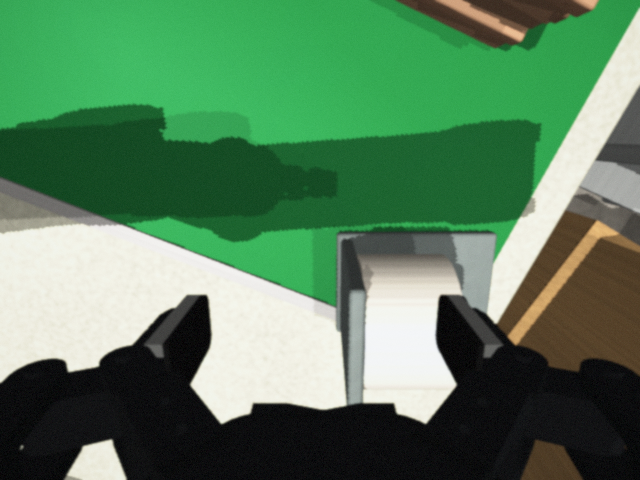

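The top view shows three loose gold caps, at (180,162), (302,158) and (247,208). The last is nearest the base. The jar mouth is at about (391,231). Next I'll enlarge crops of both.

Run:
```python
import cv2,numpy as np
s=cv2.imread("pics/side0.png");t=cv2.imread("pics/top0.png")
def c(im,x,y,w=40):
    return cv2.resize(im[y-w:y+w,x-w:x+w],(400,300) if 0 else (380,380),interpolation=cv2.INTER_CUBIC)
a=np.hstack([c(t,247,208,20),c(t,391,231,30)])
b=np.hstack([c(s,326,227,20),c(s,318,282,20)])
cv2.imwrite("pics/cropt.png",a);cv2.imwrite("pics/crops.png",b)
```

```text
(no output)
```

View pics/cropt.png

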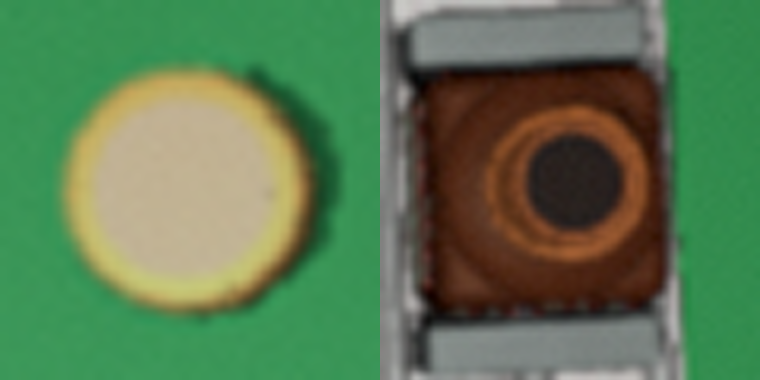

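View pics/crops.png

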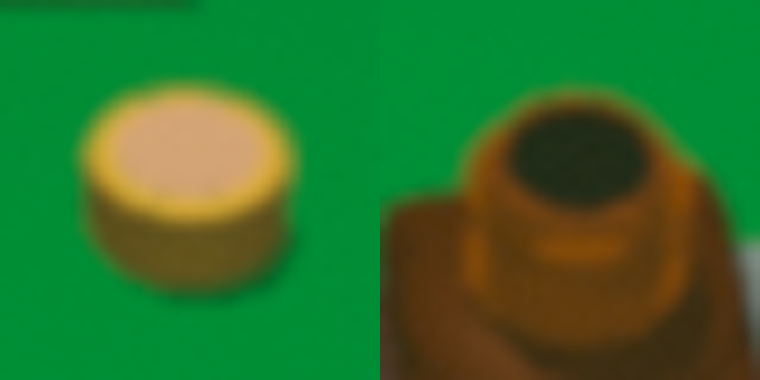

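```bash
cat > h.py <<'E'
import cv2,numpy as np
from bench import readout, grab_frame, camera_model, r
np.set_printoptions(precision=4,suppress=True)
def P(n,m=None):
    m=m or camera_model(n); return m["intrinsics"]@np.c_[m["R"],m["t"]]
def tri(n1,p1,n2,p2):
    X=cv2.triangulatePoints(P(n1),P(n2),np.array(p1,float).reshape(2,1),np.array(p2,float).reshape(2,1))
    return (X[:3]/X[3]).ravel()
def onz(n,p,z,m=None):
    m=m or camera_model(n); d=m["R"].T@np.linalg.solve(m["intrinsics"],[p[0],p[1],1]); c=-m["R"].T@m["t"]
    return c+d*(z-c[2])/d[2]
E
python3 - <<'E'
from h import *
print(tri("top",(245.9,207.2),"side",(325.5,222.7)), tri("top",(391.4,229.3),"side",(318.4,277.6)))
for z in (.031,.04): print(onz("top",(245.9,207.2),z),onz("side",(325.5,222.7),z))
for z in (.155,.165): print(onz("top",(391.4,229.3),z),onz("side",(318.4,277.6),z))
E
```

```text
[0.5728 0.3076 0.0302] [ 0.512  -0.038   0.1573]
[0.5736 0.3074 0.031 ] [0.5718 0.3066 0.031 ]
[0.5728 0.3059 0.04  ] [0.5702 0.2957 0.04  ]
[ 0.5126 -0.0385  0.155 ] [ 0.5118 -0.0358  0.155 ]
[ 0.5122 -0.0368  0.165 ] [ 0.5105 -0.0453  0.165 ]
```

The mat is at z≈0. The cap is at (0.573, 0.307) and the mouth at about (0.512, -0.037, 0.155). I'll move over the jar first for a wrist look, then go on to the cap.

>>> apply_moves:
  deltas:
    - {"xyz": [0.014, 0.032, 0], "turn": 0.055}
    - {"xyz": [0.014, 0.032, 0], "turn": 0.055}
    - {"xyz": [0.014, 0.032, 0], "turn": 0.055}
    - {"xyz": [0.014, 0.032, 0], "turn": 0.055}
    - {"xyz": [0.014, 0.032, 0], "turn": 0.055}
    - {"xyz": [0.014, 0.032, 0], "turn": 0.055}
    - {"xyz": [0.014, 0.032, 0], "turn": 0.055}
    - {"xyz": [0.014, 0.032, 0], "turn": 0.055}
    - {"xyz": [0.014, 0.032, 0], "turn": 0.055}
  claw: -1
  squeeze: 50

```text
clock: 0.9
tcp_pos: [0.3877, -0.3326, 0.4046]
orientation: [-2.832, -1.36, 0.0]
contact_force: [1.2, 0.1, 0.0]
grip_width: 0.0855
```

>>> apply_moves:
  deltas:
    - {"xyz": [0.014, 0.032, 0], "turn": 0.055}
    - {"xyz": [0.014, 0.032, 0], "turn": 0.055}
    - {"xyz": [0.014, 0.032, 0], "turn": 0.055}
    - {"xyz": [0.014, 0.032, 0], "turn": 0.055}
    - {"xyz": [0.014, 0.032, 0], "turn": 0.055}
    - {"xyz": [0.014, 0.032, 0], "turn": 0.055}
    - {"xyz": [0.014, 0.032, 0], "turn": 0.055}
    - {"xyz": [0.014, 0.032, 0], "turn": 0.055}
    - {"xyz": [0, 0.006, 0], "turn": 0.055}
    - {"xyz": [0, 0, 0], "turn": 0}

```text
clock: 1.73
tcp_pos: [0.5, -0.0692, 0.4046]
orientation: [-2.407, -2.018, -0.001]
contact_force: [-1.2, 0.8, -0.7]
grip_width: 0.0852
```

Run:
```python
from h import *
o=readout.get_obs(); m=camera_model("wrist")
for k in ("clock","joints","tcp_pos","orientation","contact_force"): print(k,o[k])
import pickle; im=grab_frame("wrist"); pickle.dump(m,open("w1.pkl","wb"))
cv2.imwrite("pics/w1.png",im[:,:,::-1])
from scipy.spatial.transform import Rotation as Ro
R=Ro.from_rotvec(o["orientation"]).as_matrix(); print(R)
c=-m["R"].T@m["t"]; print("cam in tool",R.T@(c-o["tcp_pos"]), (m["R"]@R))
g=o["tcp_pos"]+R@[0,0,.155]
print(g, P("wrist",m)@np.r_[g,1]/(P("wrist",m)@np.r_[g,1])[2])
```

```text
clock 1.7333
joints [ 0.4148  0.2319 -0.4614  1.9305  0.12    1.0059 -0.2758]
tcp_pos [ 0.5    -0.0692  0.4046]
orientation [-2.4069 -2.0176 -0.0013]
contact_force [-1.2287  0.7566 -0.7305]
[[ 0.1746  0.9846  0.    ]
 [ 0.9846 -0.1746  0.0012]
 [ 0.0012 -0.0002 -1.    ]]
cam in tool [ 0.0676 -0.0001  0.0293] [[-0.0004  1.     -0.0006]
 [-0.9643 -0.0005 -0.265 ]
 [-0.265   0.0005  0.9643]]
[ 0.5    -0.069   0.2496] [323.1222 322.8424   1.    ]
```

View pics/w1.png

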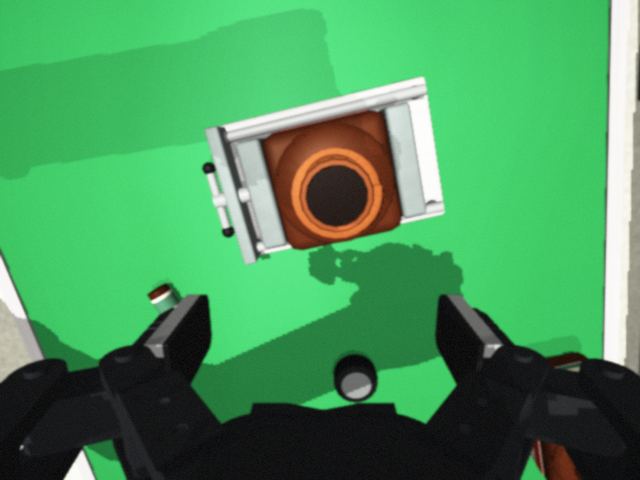

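The wrist view shows the clamped jar, with the mouth hole centred near (337,195). Next I'll work out its position from that and go on to the cap.

Run:
```python
import pickle; from h import *
m=pickle.load(open("w1.pkl","rb")); print(onz("wrist",(337,195),.155,m))
im=cv2.imread("pics/w1.png"); cv2.imwrite("pics/w1c.png",cv2.resize(im[130:260,260:415],None,fx=4,fy=4,interpolation=cv2.INTER_CUBIC))
```

```text
[ 0.5137 -0.0385  0.155 ]
```

View pics/w1c.png

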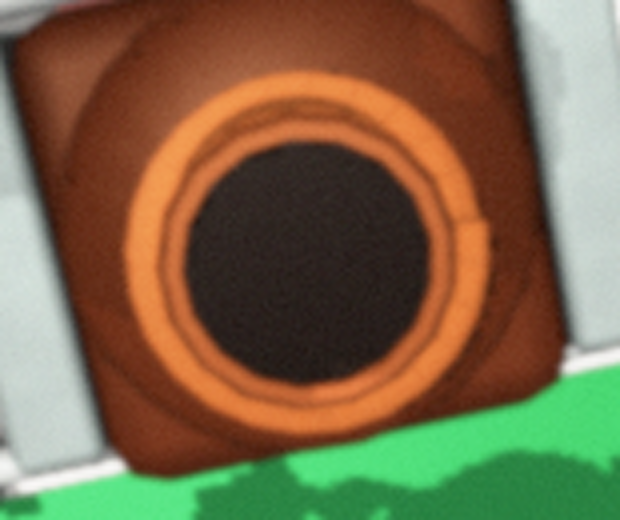

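>>> apply_moves:
  deltas:
    - {"xyz": [0.007, 0.035, 0], "turn": 0}
    - {"xyz": [0.007, 0.035, 0], "turn": 0}
    - {"xyz": [0.007, 0.035, 0], "turn": 0}
    - {"xyz": [0.007, 0.035, 0], "turn": 0}
    - {"xyz": [0.007, 0.035, -0.005], "turn": 0}
    - {"xyz": [0.007, 0.035, -0.01], "turn": 0}
    - {"xyz": [0.007, 0.035, -0.015], "turn": 0}
    - {"xyz": [0.007, 0.025, -0.02], "turn": 0}
    - {"xyz": [0.007, 0.015, -0.02], "turn": 0}
    - {"xyz": [0.005, 0.01, -0.015], "turn": 0}
    - {"xyz": [0, 0, -0.005], "turn": 0}
    - {"xyz": [0, 0, 0], "turn": 0}

```text
clock: 2.78
tcp_pos: [0.5675, 0.2208, 0.3128]
orientation: [-2.418, -2.006, 0.006]
contact_force: [0.4, 0.1, -0.1]
grip_width: 0.0856
```

Run:
```python
from h import *
o=readout.get_obs(); m=camera_model("wrist")
for k in ("clock","joints","tcp_pos","orientation"): print(k,o[k])
import pickle; im=grab_frame("wrist"); pickle.dump(m,open("w2.pkl","wb"))
cv2.imwrite("pics/w2.png",im[:,:,::-1])
```

```text
clock 2.7833
joints [-0.0886  0.5209 -0.5154  1.7733  0.3108  0.9331 -0.9209]
tcp_pos [0.5675 0.2208 0.3128]
orientation [-2.4176 -2.0059  0.0063]
```

View pics/w2.png

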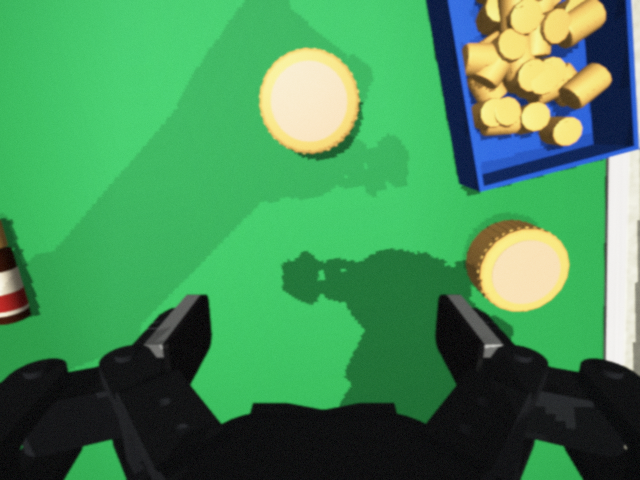

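The wrist view shows the target cap's lid centred at (309,101). The look-alike at (525,265) and the tray are clear of the finger paths.

Run:
```python
import pickle; from h import *
m=pickle.load(open("w2.pkl","rb")); print(onz("wrist",(309,101),.031,m))
im=cv2.imread("pics/w2.png"); cv2.imwrite("pics/w2c.png",cv2.resize(im[40:165,250:370],None,fx=4,fy=4,interpolation=cv2.INTER_CUBIC))
```

```text
[0.5739 0.3073 0.031 ]
```

View pics/w2c.png

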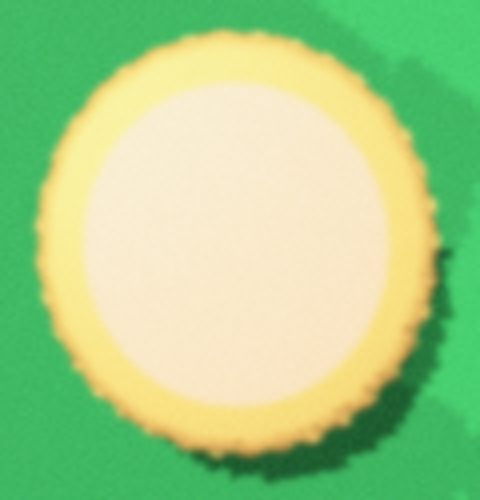

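>>> apply_moves:
  deltas:
    - {"xyz": [0.0015, 0.0215, 0], "turn": 0}
    - {"xyz": [0.0015, 0.0215, 0], "turn": 0}
    - {"xyz": [0.0015, 0.0215, -0.008], "turn": 0}
    - {"xyz": [0.002, 0.0215, -0.02], "turn": 0}
    - {"xyz": [0, 0, -0.02], "turn": 0}
    - {"xyz": [0, 0, -0.02], "turn": 0}
    - {"xyz": [0, 0, -0.02], "turn": 0}
    - {"xyz": [0, 0, -0.015], "turn": 0}
    - {"xyz": [0, 0, -0.012], "turn": 0}
    - {"xyz": [0, 0, 0], "turn": 0}

```text
clock: 3.67
tcp_pos: [0.5739, 0.307, 0.198]
orientation: [2.417, 2.007, -0.005]
contact_force: [-0.3, -0.2, -0.1]
grip_width: 0.0856
```

Run:
```python
from h import *
o=readout.get_obs(); 
for k in ("clock","tcp_pos","orientation","contact_force"): print(k,o[k])
cv2.imwrite("pics/w3.png",grab_frame("wrist")[:,:,::-1])
```

```text
clock 3.6667
tcp_pos [0.5739 0.307  0.198 ]
orientation [ 2.4166  2.0069 -0.0047]
contact_force [-0.3275 -0.233  -0.1179]
```

View pics/w3.png

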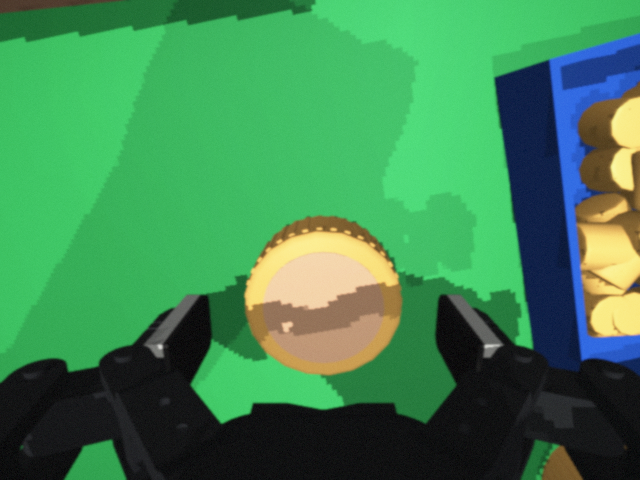

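The cap is centred between the fingers, with its disc at about (324,305).

>>> apply_moves:
  deltas:
    - {"xyz": [0, 0.0005, -0.01], "turn": 0}
    - {"xyz": [0, 0, -0.008], "turn": 0}
    - {"xyz": [0, 0, -0.005], "turn": 0}
    - {"xyz": [0, 0, 0], "turn": 0}

```text
clock: 4.05
tcp_pos: [0.5736, 0.3089, 0.1756]
orientation: [-2.415, -2.009, 0.003]
contact_force: [-0.2, -1.2, -0.0]
grip_width: 0.085
```

>>> apply_moves:
  deltas:
    - {"xyz": [0, 0, 0], "turn": 0}
    - {"xyz": [0, 0, 0], "turn": 0}
    - {"xyz": [0, 0, 0], "turn": 0}
    - {"xyz": [0, 0, 0], "turn": 0}
    - {"xyz": [0, 0, 0], "turn": 0}
    - {"xyz": [0, 0, 0], "turn": 0}
    - {"xyz": [0, 0, 0], "turn": 0}
  claw: 1
  squeeze: 50

```text
clock: 4.63
tcp_pos: [0.5743, 0.3096, 0.1775]
orientation: [2.415, 2.009, 0.002]
contact_force: [0.1, 0.0, 5.6]
grip_width: 0.0625
```

Run:
```python
from h import *
o=readout.get_obs(); 
for k in ("clock","tcp_pos","orientation","contact_force","grip_width"): print(k,o[k])
cv2.imwrite("pics/w4.png",grab_frame("wrist")[:,:,::-1])
```

```text
clock 4.6333
tcp_pos [0.5743 0.3096 0.1775]
orientation [2.4151 2.0091 0.0022]
contact_force [0.1364 0.0494 5.6372]
grip_width 0.06252063613078727
```

View pics/w4.png

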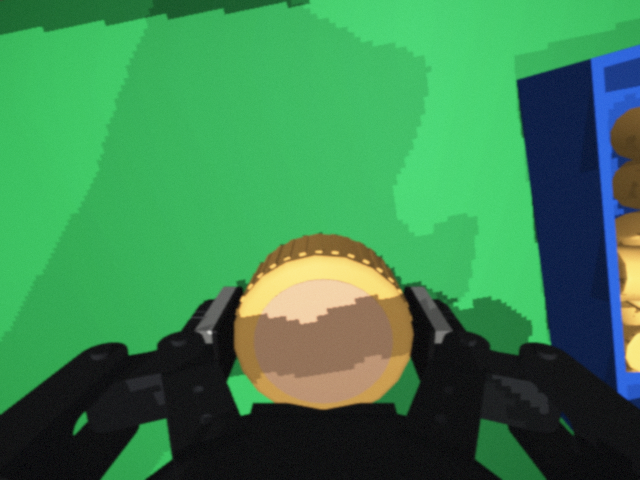

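Run:
```python
from h import *
im=cv2.imread("pics/w4.png"); cv2.imwrite("pics/w4c.png",cv2.resize(im[225:425,220:430],None,fx=3,fy=3,interpolation=cv2.INTER_CUBIC))
o=readout.get_obs();print(o["tcp_pos"],o["clock"],onz("wrist",(323.5,342),.031))
```

```text
[0.5742 0.3096 0.1775] 4.6833 [0.574  0.3069 0.031 ]
```

View pics/w4c.png

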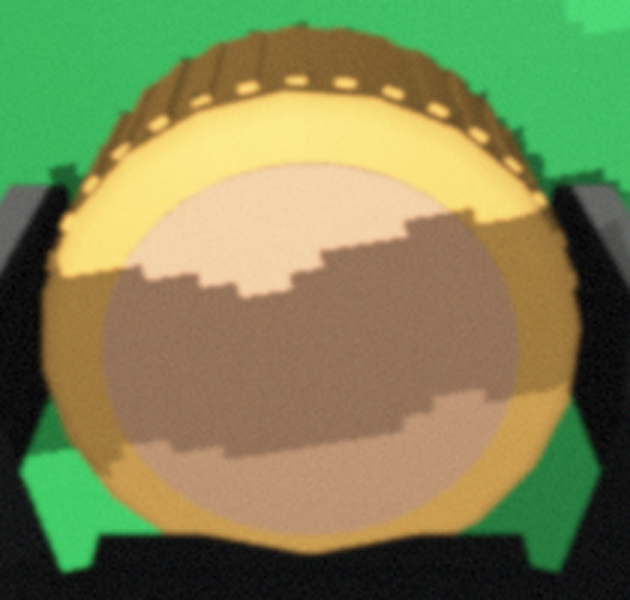

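>>> apply_moves:
  deltas:
    - {"xyz": [0, 0, 0.01], "turn": 0}
    - {"xyz": [0, 0, 0.02], "turn": 0}
    - {"xyz": [0, 0, 0.03], "turn": 0}
    - {"xyz": [0, 0, 0.035], "turn": 0}
    - {"xyz": [0, 0, 0.035], "turn": 0}
    - {"xyz": [0, 0, 0.03], "turn": 0}
    - {"xyz": [0, 0, 0.02], "turn": 0}
    - {"xyz": [0, 0, 0], "turn": 0}

```text
clock: 5.35
tcp_pos: [0.5748, 0.3101, 0.3626]
orientation: [2.414, 2.008, 0.013]
contact_force: [0.4, 0.8, -0.4]
grip_width: 0.0627
```

Run:
```python
from h import *
o=readout.get_obs(); 
for k in ("clock","joints","tcp_pos","orientation","contact_force","grip_width"): print(k,o[k])
cv2.imwrite("pics/w5.png",grab_frame("wrist")[:,:,::-1])
```

```text
clock 5.35
joints [-0.2126  0.5333 -0.532   1.6266  0.3024  1.056  -1.015 ]
tcp_pos [0.5748 0.3101 0.3626]
orientation [2.4141 2.0081 0.013 ]
contact_force [ 0.4006  0.8495 -0.391 ]
grip_width 0.06266727055055064
```

View pics/w5.png

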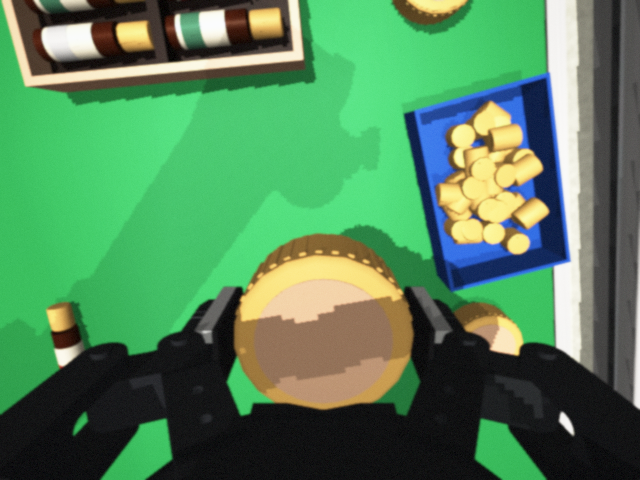

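The cap is held level, with its lid at (324,341), sitting about 2.6 mm behind the TCP along tool x. I'll carry it over the jar at z=0.36.

>>> apply_moves:
  deltas:
    - {"xyz": [-0.003, -0.015, 0], "turn": 0}
    - {"xyz": [-0.006, -0.032, 0], "turn": 0}
    - {"xyz": [-0.006, -0.035, 0], "turn": 0}
    - {"xyz": [-0.006, -0.035, 0], "turn": 0}
    - {"xyz": [-0.006, -0.035, 0], "turn": 0}
    - {"xyz": [-0.006, -0.035, 0], "turn": 0}
    - {"xyz": [-0.006, -0.035, 0], "turn": 0}
    - {"xyz": [-0.006, -0.035, 0], "turn": 0}
    - {"xyz": [-0.006, -0.035, 0], "turn": 0}
    - {"xyz": [-0.006, -0.032, 0], "turn": 0}
    - {"xyz": [-0.004, -0.017, 0], "turn": 0}
    - {"xyz": [0, -0.005, 0], "turn": 0}

```text
clock: 6.4
tcp_pos: [0.5107, -0.0419, 0.3548]
orientation: [-2.421, -2.0, 0.008]
contact_force: [0.4, -0.6, -1.4]
grip_width: 0.0631
```

>>> apply_moves:
  deltas:
    - {"xyz": [0, 0, 0], "turn": 0}
    - {"xyz": [0, 0, 0], "turn": 0}

```text
clock: 6.57
tcp_pos: [0.5125, -0.0365, 0.3559]
orientation: [-2.414, -2.008, 0.001]
contact_force: [-0.1, 0.7, -0.5]
grip_width: 0.0628
```

```bash
cat > st.py <<'E'
from h import *
import sys
from scipy.spatial.transform import Rotation as Ro
o=readout.get_obs(); R=Ro.from_rotvec(o["orientation"]).as_matrix()
for k in ("clock","joints","tcp_pos","contact_force","moment","grip_width"): print(k,o[k])
print("yaw",np.arctan2(R[1,0],R[0,0]),"toolz",R[:,2],"capcentre",o["tcp_pos"]+R@[-.0026,0,.162])
for a in sys.argv[1:]:
    n,f=a.split(":"); cv2.imwrite(f"pics/{f}.png",grab_frame(n)[:,:,::-1])
E
python3 st.py side:s6 wrist:w6
```

```text
clock 6.5667
joints [ 0.3661  0.312  -0.4952  1.9596  0.1841  0.9152 -0.405 ]
tcp_pos [ 0.5125 -0.0365  0.3559]
contact_force [-0.1083  0.7029 -0.5217]
moment [ 0.0159 -0.0074 -0.059 ]
grip_width 0.06276228692507015
yaw 1.3877487752093938 toolz [-0.0015  0.0006 -1.    ] capcentre [ 0.5118 -0.039   0.1939]
```

View pics/s6.png

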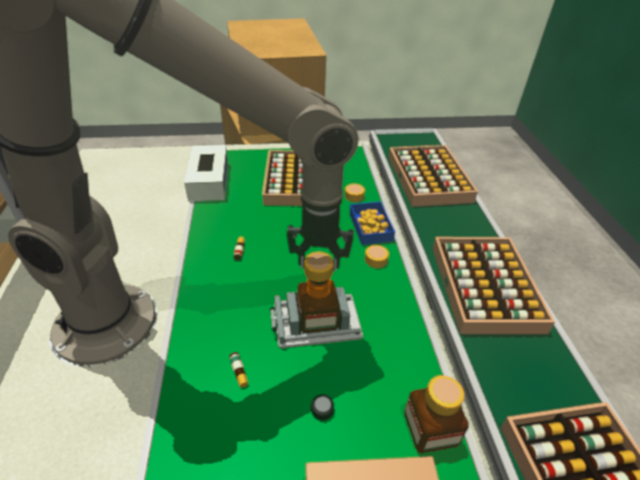

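View pics/w6.png

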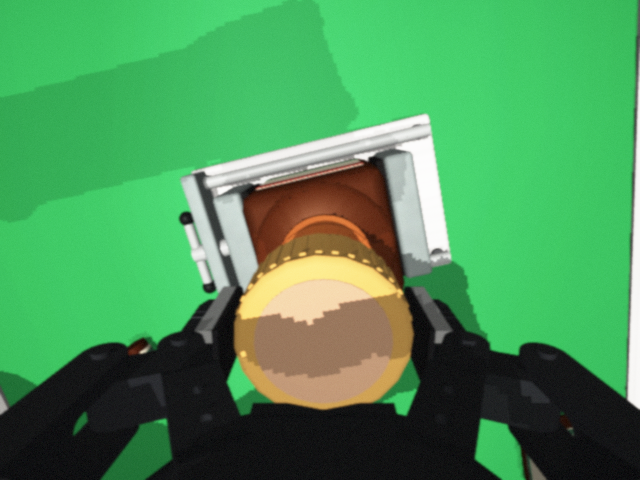

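>>> apply_moves:
  deltas:
    - {"xyz": [0.0015, 0, -0.005], "turn": 0}
    - {"xyz": [0, 0.0005, -0.006], "turn": 0}
    - {"xyz": [0, 0, -0.005], "turn": 0}
    - {"xyz": [0, 0, -0.003], "turn": 0}
    - {"xyz": [0, 0, 0], "turn": 0}
    - {"xyz": [0, 0, 0], "turn": 0}

```text
clock: 7.17
tcp_pos: [0.5144, -0.0362, 0.3373]
orientation: [-2.414, -2.009, 0.001]
contact_force: [1.0, -0.3, -0.8]
grip_width: 0.0629
```

```bash
python3 st.py side:s7; python3 -c "
import cv2;im=cv2.imread('pics/s7.png');cv2.imwrite('pics/s7c.png',cv2.resize(im[220:350,260:380],None,fx=4,fy=4,interpolation=2))"
```

```text
clock 7.1667
joints [ 0.3557  0.339  -0.4877  1.9731  0.2037  0.8776 -0.4223]
tcp_pos [ 0.5144 -0.0362  0.3373]
contact_force [ 1.0461 -0.2899 -0.7634]
moment [0.0576 0.0156 0.0262]
grip_width 0.0628930424899504
yaw 1.388104811595232 toolz [-0.0007  0.0001 -1.    ] capcentre [ 0.5138 -0.0387  0.1753]
```

View pics/s7c.png

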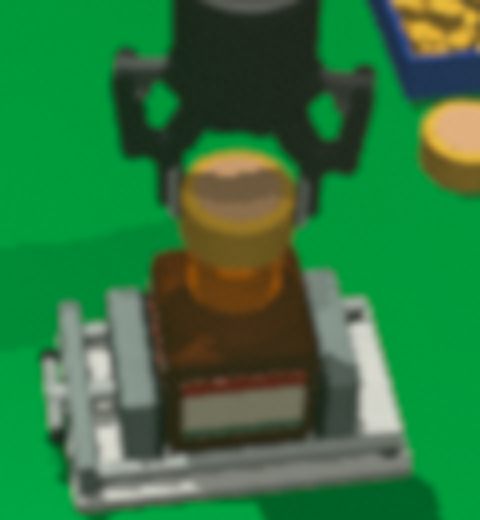

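The cap is centred above the neck. Descending in small steps.

>>> apply_moves:
  deltas:
    - {"xyz": [0, 0, -0.002], "turn": 0}
    - {"xyz": [0, 0, -0.002], "turn": 0}
    - {"xyz": [0, 0, -0.002], "turn": 0}
    - {"xyz": [0, 0, -0.002], "turn": 0}
    - {"xyz": [0, 0, -0.001], "turn": 0}
    - {"xyz": [0, 0, 0], "turn": 0}

```text
clock: 7.72
tcp_pos: [0.5144, -0.0363, 0.3284]
orientation: [-2.415, -2.009, 0.001]
contact_force: [0.5, -0.3, -0.9]
grip_width: 0.0628
```

>>> apply_moves:
  deltas:
    - {"xyz": [0, 0, -0.001], "turn": 0}
    - {"xyz": [0, 0, -0.001], "turn": 0}
    - {"xyz": [0, 0, -0.001], "turn": 0}

```text
clock: 7.97
tcp_pos: [0.5145, -0.0363, 0.3257]
orientation: [2.415, 2.009, 0.0]
contact_force: [0.3, 0.3, -0.7]
grip_width: 0.0628
```

```bash
python3 st.py
```

```text
clock 7.9667
joints [ 0.3502  0.3547 -0.483   1.9834  0.2159  0.8528 -0.433 ]
tcp_pos [ 0.5145 -0.0363  0.3257]
contact_force [ 0.3272  0.2598 -0.7088]
moment [-0.0426 -0.0022  0.0155]
grip_width 0.06277554867975339
yaw 1.3878118511651312 toolz [ 0.0001 -0.     -1.    ] capcentre [ 0.5141 -0.0389  0.1637]
```

The skirt is already over the neck with no contact force. Continuing down to the thread.

>>> apply_moves:
  deltas:
    - {"xyz": [0, 0, -0.001], "turn": 0}
    - {"xyz": [0, 0, -0.001], "turn": 0}
    - {"xyz": [0, 0, 0], "turn": 0}

```text
clock: 8.22
tcp_pos: [0.5144, -0.0363, 0.3235]
orientation: [-2.415, -2.009, 0.0]
contact_force: [0.1, 0.9, -0.4]
grip_width: 0.0627
```

>>> apply_moves:
  deltas:
    - {"xyz": [0, 0, -0.001], "turn": 0}
    - {"xyz": [0, 0, -0.001], "turn": 0}
    - {"xyz": [0, 0, 0], "turn": 0}

```text
clock: 8.47
tcp_pos: [0.5146, -0.0362, 0.3221]
orientation: [2.415, 2.009, 0.0]
contact_force: [-1.7, 0.2, 4.2]
grip_width: 0.0626
```

First contact is at TCP z=0.322, which puts the cap centre about 5 mm above the rim. That's under 6, so it can be run straight in. I'll turn clockwise, following the lead and compensating the 2.6 mm in-hand offset.

>>> apply_moves:
  deltas:
    - {"xyz": [0.0002, -0.0001, -0.0001], "turn": -0.08}
    - {"xyz": [0.0002, -0.0001, -0.0001], "turn": -0.08}
    - {"xyz": [0.0002, -0.0001, -0.0001], "turn": -0.08}
    - {"xyz": [0.0002, -0.0001, -0.0001], "turn": -0.08}
    - {"xyz": [0.0002, -0.0001, -0.0001], "turn": -0.08}
    - {"xyz": [0.0002, -0.0001, -0.0001], "turn": -0.08}

```text
clock: 8.97
tcp_pos: [0.5161, -0.0372, 0.3216]
orientation: [2.825, 1.371, 0.002]
contact_force: [0.5, -0.7, 2.1]
grip_width: 0.0629
```

```bash
python3 st.py
```

```text
clock 8.9667
joints [ 0.2669  0.3482 -0.3802  1.9889  0.1727  0.8336 -0.8761]
tcp_pos [ 0.5161 -0.0372  0.3216]
contact_force [ 0.4583 -0.7428  2.1351]
moment [-0.2389  0.0011 -0.0259]
grip_width 0.06287348060233927
yaw 0.9037300282197808 toolz [ 0.0015 -0.0005 -1.    ] capcentre [ 0.5148 -0.0393  0.1596]
```

>>> apply_moves:
  deltas:
    - {"xyz": [0.0, -0.0002, -0.00013], "turn": -0.1}
    - {"xyz": [0.0, -0.0002, -0.00013], "turn": -0.1}
    - {"xyz": [0.0, -0.0002, -0.00013], "turn": -0.1}
    - {"xyz": [0.0, -0.0002, -0.00013], "turn": -0.1}
    - {"xyz": [0.0, -0.0002, -0.00013], "turn": -0.1}
    - {"xyz": [0.0, -0.0002, -0.00013], "turn": -0.1}

```text
clock: 9.47
tcp_pos: [0.5162, -0.0382, 0.3209]
orientation: [3.105, 0.474, 0.003]
contact_force: [0.2, -0.6, 2.4]
grip_width: 0.0627
```

>>> apply_moves:
  deltas:
    - {"xyz": [0.0, -0.0003, -0.00013], "turn": -0.1}
    - {"xyz": [0.0, -0.0003, -0.00013], "turn": -0.1}
    - {"xyz": [0.0, -0.0003, -0.00013], "turn": -0.1}
    - {"xyz": [0.0, -0.0003, -0.00013], "turn": -0.1}
    - {"xyz": [0.0, -0.0003, -0.00013], "turn": -0.1}
    - {"xyz": [0.0, -0.0003, -0.00013], "turn": -0.1}

```text
clock: 9.97
tcp_pos: [0.5162, -0.04, 0.3201]
orientation: [-3.107, 0.465, -0.003]
contact_force: [0.7, -0.5, 1.6]
grip_width: 0.0628
```

```bash
python3 st.py
```

```text
clock 9.9667
joints [ 0.0696  0.3289 -0.1356  2.0032  0.0607  0.8115 -1.9683]
tcp_pos [ 0.5162 -0.04    0.3201]
contact_force [ 0.7091 -0.4929  1.6041]
moment [-0.0441  0.012   0.1006]
grip_width 0.0628295790337709
yaw -0.29701214034401585 toolz [ 0.0017 -0.0002 -1.    ] capcentre [ 0.514  -0.0392  0.1581]
```

Sinking 2.0 mm over 1.68 rad matches the 8 mm lead, so the thread is running true. I'll finish this stroke, then release and regrip.

>>> apply_moves:
  deltas:
    - {"xyz": [-0.0002, -0.0002, -0.00013], "turn": -0.1}
    - {"xyz": [-0.0002, -0.0002, -0.00013], "turn": -0.1}
    - {"xyz": [-0.0002, -0.0002, -0.00013], "turn": -0.1}
    - {"xyz": [-0.0002, -0.0002, -0.00013], "turn": -0.1}
    - {"xyz": [-0.0002, -0.0002, -0.00013], "turn": -0.1}
    - {"xyz": [-0.0002, -0.0002, -0.00013], "turn": -0.1}
    - {"xyz": [-0.0002, -0.0002, -0.00013], "turn": -0.1}
    - {"xyz": [-0.0002, -0.0002, -0.00013], "turn": -0.1}
    - {"xyz": [0, 0, 0], "turn": 0}

```text
clock: 10.72
tcp_pos: [0.5145, -0.0415, 0.3191]
orientation: [-2.681, 1.636, -0.002]
contact_force: [0.7, 0.9, 3.2]
grip_width: 0.0626
```

```bash
python3 st.py
```

```text
clock 10.7167
joints [-0.0632  0.323   0.0272  2.0165 -0.0118  0.8007 -2.6957]
tcp_pos [ 0.5145 -0.0415  0.3191]
contact_force [0.6986 0.8513 3.1967]
moment [ 0.0033  0.0299 -0.0544]
grip_width 0.0625914065370181
yaw -1.0956756898438216 toolz [ 0.0015 -0.0001 -1.    ] capcentre [ 0.5136 -0.0392  0.1571]
```

>>> apply_moves:
  deltas:
    - {"xyz": [0, 0, 0], "turn": 0}
    - {"xyz": [0, 0, 0], "turn": 0}
    - {"xyz": [0, 0, 0], "turn": 0}
    - {"xyz": [0, 0, 0], "turn": 0}
    - {"xyz": [0, 0, 0], "turn": 0}
    - {"xyz": [-0.0005, 0.001, 0], "turn": 0}
    - {"xyz": [0, 0.001, 0], "turn": 0}
    - {"xyz": [0, 0.0005, 0], "turn": 0}
  claw: -1

```text
clock: 11.38
tcp_pos: [0.5135, -0.0388, 0.3185]
orientation: [-2.685, 1.631, 0.0]
contact_force: [-0.5, 0.0, 0.7]
grip_width: 0.0858
```

```bash
python3 st.py side:s8 wrist:w8; python3 -c "
import cv2;im=cv2.imread('pics/s8.png');cv2.imwrite('pics/s8c.png',cv2.resize(im[220:350,260:380],None,fx=4,fy=4,interpolation=2))"
```

```text
clock 11.3833
joints [-0.0662  0.3225  0.0246  2.0189 -0.011   0.8004 -2.6979]
tcp_pos [ 0.5135 -0.0388  0.3185]
contact_force [-0.511   0.0255  0.6923]
moment [0.0311 0.0249 0.0402]
grip_width 0.08575672067795709
yaw -1.0918728012948853 toolz [-0.0001  0.0001 -1.    ] capcentre [ 0.5123 -0.0365  0.1565]
```

View pics/s8c.png

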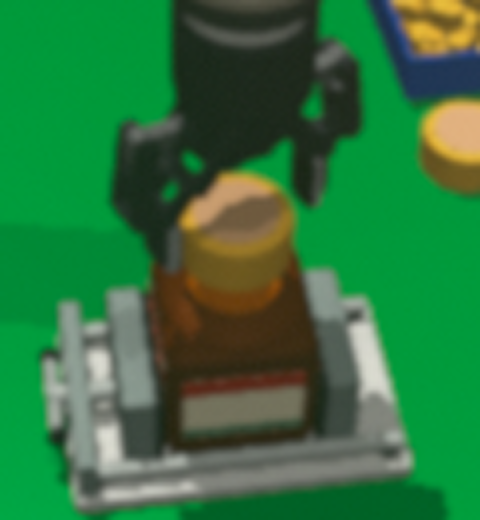

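View pics/w8.png

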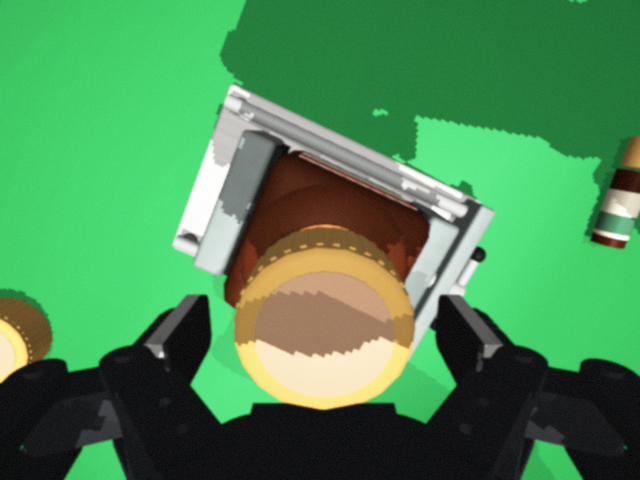

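The cap stands square and alone, with its lid at about (324,335) and centred between the open jaws. Now I'll wind the wrist back, open.

>>> apply_moves:
  deltas:
    - {"xyz": [0, 0, 0], "turn": 0.115}
    - {"xyz": [0, 0, 0], "turn": 0.115}
    - {"xyz": [0, 0, 0], "turn": 0.115}
    - {"xyz": [0, 0, 0], "turn": 0.115}
    - {"xyz": [0, 0, 0], "turn": 0.115}
    - {"xyz": [0, 0, 0], "turn": 0.115}
    - {"xyz": [0, 0, 0], "turn": 0.115}
    - {"xyz": [0, 0, 0], "turn": 0.115}
    - {"xyz": [0, 0, 0], "turn": 0.115}
    - {"xyz": [0, 0, 0], "turn": 0.115}
    - {"xyz": [0, 0, 0], "turn": 0.115}
    - {"xyz": [0, 0, 0], "turn": 0.115}

```text
clock: 12.48
tcp_pos: [0.5136, -0.039, 0.3185]
orientation: [3.108, 0.459, 0.0]
contact_force: [-0.5, 0.2, 0.1]
grip_width: 0.0853
```

>>> apply_moves:
  deltas:
    - {"xyz": [0, 0, 0], "turn": 0.115}
    - {"xyz": [0, 0, 0], "turn": 0.115}
    - {"xyz": [0, 0, 0], "turn": 0.115}
    - {"xyz": [0, 0, 0], "turn": 0.115}
    - {"xyz": [0, 0, 0], "turn": 0.115}
    - {"xyz": [0, 0, 0], "turn": 0.115}
    - {"xyz": [0, 0, 0], "turn": 0.115}
    - {"xyz": [0, 0, 0], "turn": 0.115}
    - {"xyz": [0, 0, 0], "turn": 0.115}
    - {"xyz": [0, 0, 0], "turn": 0.115}
    - {"xyz": [0, 0, 0], "turn": 0.115}
    - {"xyz": [0, 0, 0], "turn": 0.115}

```text
clock: 13.48
tcp_pos: [0.5136, -0.0391, 0.3185]
orientation: [2.105, 2.332, -0.0]
contact_force: [0.7, -0.5, 0.3]
grip_width: 0.0852
```

>>> apply_moves:
  deltas:
    - {"xyz": [0, 0, 0], "turn": 0.115}
    - {"xyz": [0, 0, 0], "turn": 0.115}
    - {"xyz": [0, 0, 0], "turn": 0.115}
    - {"xyz": [0, 0, 0], "turn": 0.115}
    - {"xyz": [0, 0, 0], "turn": 0.115}
    - {"xyz": [0, 0, 0], "turn": 0.115}
    - {"xyz": [0, 0, 0], "turn": 0.115}
    - {"xyz": [0, 0, 0], "turn": 0.115}
    - {"xyz": [0, 0, 0], "turn": 0.115}
    - {"xyz": [0, 0, 0], "turn": 0.115}
    - {"xyz": [0, 0, 0], "turn": 0.115}
    - {"xyz": [0, 0, 0], "turn": 0.115}

```text
clock: 14.48
tcp_pos: [0.5136, -0.0392, 0.3185]
orientation: [-0.139, -3.139, 0.0]
contact_force: [-0.2, -0.5, -0.6]
grip_width: 0.0854
```

```bash
python3 st.py
```

```text
clock 14.4833
joints [ 0.6334  0.4494 -0.8413  1.9739  0.4255  0.9025  1.0529]
tcp_pos [ 0.5136 -0.0392  0.3185]
contact_force [-0.1939 -0.4972 -0.5888]
moment [-0.0111  0.0072 -0.0152]
grip_width 0.08539190178106483
yaw 3.053244643572614 toolz [-0.     -0.0001 -1.    ] capcentre [ 0.5162 -0.0394  0.1565]
```

>>> apply_moves:
  deltas:
    - {"xyz": [0, 0, 0], "turn": 0.115}
    - {"xyz": [0, 0, 0], "turn": 0.115}
    - {"xyz": [0, 0, 0], "turn": 0.115}
    - {"xyz": [0, 0, 0], "turn": 0.115}
    - {"xyz": [0, 0, 0], "turn": 0.115}
    - {"xyz": [0, 0, 0], "turn": 0.115}
    - {"xyz": [0, 0, 0], "turn": 0.115}
    - {"xyz": [0, 0, 0], "turn": 0.115}
    - {"xyz": [0, 0, 0], "turn": 0.115}
    - {"xyz": [0, 0, 0], "turn": 0}

```text
clock: 15.32
tcp_pos: [0.5136, -0.0394, 0.3183]
orientation: [1.429, -2.798, -0.001]
contact_force: [-0.5, 0.5, 0.3]
grip_width: 0.0856
```

```bash
python3 st.py wrist:w9
```

```text
clock 15.3167
joints [ 0.7941  0.5494 -1.0774  1.9654  0.5857  0.9811  1.9478]
tcp_pos [ 0.5136 -0.0394  0.3183]
contact_force [-0.5148  0.5265  0.2945]
moment [-0.054   0.0081 -0.015 ]
grip_width 0.08556134345916246
yaw -2.196951516523063 toolz [-0.0004  0.0005 -1.    ] capcentre [ 0.5151 -0.0372  0.1563]
```

View pics/w9.png

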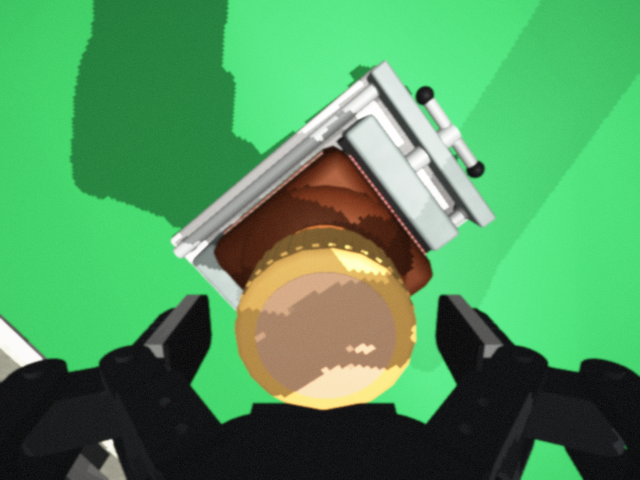

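Still centred and square, lid at (325,333). Gripping again.

>>> apply_moves:
  deltas:
    - {"xyz": [0, 0, 0], "turn": 0}
    - {"xyz": [0, 0, 0], "turn": 0}
    - {"xyz": [0, 0, 0], "turn": 0}
    - {"xyz": [0, 0, 0], "turn": 0}
    - {"xyz": [0, 0, 0], "turn": 0}
    - {"xyz": [0, 0, 0], "turn": 0}
    - {"xyz": [0, 0, 0], "turn": 0}
  claw: 1
  squeeze: 60

```text
clock: 15.95
tcp_pos: [0.5139, -0.0389, 0.319]
orientation: [-1.423, 2.8, -0.001]
contact_force: [-0.1, -0.2, 4.7]
grip_width: 0.0624
```

>>> apply_moves:
  deltas:
    - {"xyz": [0, 0, -0.00013], "turn": -0.1}
    - {"xyz": [0, 0, -0.00013], "turn": -0.1}
    - {"xyz": [0, 0, -0.00013], "turn": -0.1}
    - {"xyz": [0, 0, -0.00013], "turn": -0.1}
    - {"xyz": [0, 0, -0.00013], "turn": -0.1}
    - {"xyz": [0, 0, -0.00013], "turn": -0.1}
    - {"xyz": [0, 0, -0.00013], "turn": -0.1}
    - {"xyz": [0, 0, -0.00013], "turn": -0.1}

```text
clock: 16.62
tcp_pos: [0.5139, -0.0389, 0.318]
orientation: [-0.213, 3.133, -0.001]
contact_force: [0.0, 0.5, 5.3]
grip_width: 0.0627
```

```bash
python3 st.py
```

```text
clock 16.6167
joints [ 0.668   0.4676 -0.8903  1.9722  0.4588  0.914   1.248 ]
tcp_pos [ 0.5139 -0.0389  0.318 ]
contact_force [0.0095 0.5391 5.3048]
moment [-0.0801  0.0276  0.1141]
grip_width 0.06271924577534006
yaw -3.0055974229000375 toolz [ 0.0013 -0.0003 -1.    ] capcentre [ 0.5167 -0.0386  0.156 ]
```

Sinking 1.0 mm per 0.8 rad, which is on the lead. Continuing.

>>> apply_moves:
  deltas:
    - {"xyz": [0, 0, -0.00013], "turn": -0.1}
    - {"xyz": [0, 0, -0.00013], "turn": -0.1}
    - {"xyz": [0, 0, -0.00013], "turn": -0.1}
    - {"xyz": [0, 0, -0.00013], "turn": -0.1}
    - {"xyz": [0, 0, -0.00013], "turn": -0.1}
    - {"xyz": [0, 0, -0.00013], "turn": -0.1}
    - {"xyz": [0, 0, -0.00013], "turn": -0.1}
    - {"xyz": [0, 0, -0.00013], "turn": -0.1}
    - {"xyz": [0, 0, -0.00013], "turn": -0.1}
    - {"xyz": [0, 0, -0.00013], "turn": -0.1}
    - {"xyz": [0, 0, -0.00013], "turn": -0.1}
    - {"xyz": [0, 0, -0.00013], "turn": -0.1}

```text
clock: 17.62
tcp_pos: [0.514, -0.0391, 0.3165]
orientation: [1.593, 2.706, 0.001]
contact_force: [0.5, -0.1, 5.0]
grip_width: 0.0628
```

>>> apply_moves:
  deltas:
    - {"xyz": [0, 0, -0.00013], "turn": -0.1}
    - {"xyz": [0, 0, -0.00013], "turn": -0.1}
    - {"xyz": [0, 0, -0.00013], "turn": -0.1}
    - {"xyz": [0, 0, -0.00013], "turn": -0.1}
    - {"xyz": [0, 0, -0.00013], "turn": -0.1}
    - {"xyz": [0, 0, -0.00013], "turn": -0.1}
    - {"xyz": [0, 0, -0.00013], "turn": -0.1}
    - {"xyz": [0, 0, -0.00013], "turn": -0.1}
    - {"xyz": [0, 0, -0.00013], "turn": -0.1}
    - {"xyz": [0, 0, -0.00013], "turn": -0.1}
    - {"xyz": [0, 0, -0.00013], "turn": -0.1}
    - {"xyz": [0, 0, -0.00013], "turn": -0.1}

```text
clock: 18.62
tcp_pos: [0.5139, -0.039, 0.3149]
orientation: [2.843, 1.334, 0.002]
contact_force: [-0.3, -0.7, 4.1]
grip_width: 0.0624
```

```bash
python3 st.py
```

```text
clock 18.6167
joints [ 0.2562  0.3526 -0.3632  1.9999  0.1697  0.8163 -0.8963]
tcp_pos [ 0.5139 -0.039   0.3149]
contact_force [-0.3039 -0.6662  4.1336]
moment [-0.0096  0.069   0.0951]
grip_width 0.062443935716015704
yaw 0.8775537858259532 toolz [ 0.0014 -0.0002 -1.    ] capcentre [ 0.5125 -0.041   0.1529]
```

>>> apply_moves:
  deltas:
    - {"xyz": [0, 0, -0.00013], "turn": -0.1}
    - {"xyz": [0, 0, -0.00013], "turn": -0.1}
    - {"xyz": [0, 0, -0.00013], "turn": -0.1}
    - {"xyz": [0, 0, -0.00013], "turn": -0.1}
    - {"xyz": [0, 0, -0.00013], "turn": -0.1}
    - {"xyz": [0, 0, -0.00013], "turn": -0.1}
    - {"xyz": [0, 0, -0.00013], "turn": -0.1}
    - {"xyz": [0, 0, -0.00013], "turn": -0.1}
    - {"xyz": [0, 0, -0.00013], "turn": -0.1}

```text
clock: 19.37
tcp_pos: [0.5139, -0.0387, 0.3137]
orientation: [-3.141, 0.035, -0.003]
contact_force: [-0.3, 0.8, 5.0]
grip_width: 0.0623
```

>>> apply_moves:
  deltas:
    - {"xyz": [0, 0, -0.00013], "turn": -0.1}
    - {"xyz": [0, 0, -0.00013], "turn": -0.1}
    - {"xyz": [0, 0, -0.00013], "turn": -0.1}
    - {"xyz": [0, 0, -0.00013], "turn": -0.1}
    - {"xyz": [0, 0, -0.00013], "turn": -0.1}
    - {"xyz": [0, 0, -0.00013], "turn": -0.1}
    - {"xyz": [0, 0, -0.00013], "turn": -0.1}
    - {"xyz": [0, 0, -0.00013], "turn": -0.1}
    - {"xyz": [0, 0, -0.00013], "turn": -0.1}

```text
clock: 20.12
tcp_pos: [0.514, -0.0385, 0.3124]
orientation: [-2.813, 1.397, -0.002]
contact_force: [1.5, 0.2, 3.9]
grip_width: 0.0625
```

```bash
python3 st.py
```

```text
clock 20.1167
joints [-0.0532  0.3316  0.0086  2.0224 -0.0045  0.786  -2.5348]
tcp_pos [ 0.514  -0.0385  0.3124]
contact_force [1.522  0.1672 3.9024]
moment [ 0.2493 -0.1288  0.0574]
grip_width 0.06248266330171464
yaw -0.9220686255993304 toolz [ 0.0016  0.0005 -1.    ] capcentre [ 0.5127 -0.0364  0.1504]
```

Second stroke is done: about 6.6 mm sunk and the forces are small. Release, wind back and regrip for the final stroke.

>>> apply_moves:
  deltas:
    - {"xyz": [0, 0, 0], "turn": 0}
    - {"xyz": [0, 0, 0], "turn": 0}
    - {"xyz": [0, 0, 0], "turn": 0}
    - {"xyz": [0, 0, 0], "turn": 0}
    - {"xyz": [0, 0, 0], "turn": 0}
    - {"xyz": [0, 0, 0], "turn": 0}
  claw: -1

```text
clock: 20.62
tcp_pos: [0.5135, -0.0391, 0.3119]
orientation: [2.817, -1.39, -0.0]
contact_force: [0.6, 0.1, 0.2]
grip_width: 0.0853
```

>>> apply_moves:
  deltas:
    - {"xyz": [0, 0, 0], "turn": 0.115}
    - {"xyz": [0, 0, 0], "turn": 0.115}
    - {"xyz": [0, 0, 0], "turn": 0.115}
    - {"xyz": [0, 0, 0], "turn": 0.115}
    - {"xyz": [0, 0, 0], "turn": 0.115}
    - {"xyz": [0, 0, 0], "turn": 0.115}
    - {"xyz": [0, 0, 0], "turn": 0.115}
    - {"xyz": [0, 0, 0], "turn": 0.115}
    - {"xyz": [0, 0, 0], "turn": 0.115}
    - {"xyz": [0, 0, 0], "turn": 0.115}
    - {"xyz": [0, 0, 0], "turn": 0.115}
    - {"xyz": [0, 0, 0], "turn": 0.115}

```text
clock: 21.62
tcp_pos: [0.5136, -0.0391, 0.312]
orientation: [3.056, 0.73, -0.0]
contact_force: [-0.1, 0.1, 0.4]
grip_width: 0.0855
```

>>> apply_moves:
  deltas:
    - {"xyz": [0, 0, 0], "turn": 0.115}
    - {"xyz": [0, 0, 0], "turn": 0.115}
    - {"xyz": [0, 0, 0], "turn": 0.115}
    - {"xyz": [0, 0, 0], "turn": 0.115}
    - {"xyz": [0, 0, 0], "turn": 0.115}
    - {"xyz": [0, 0, 0], "turn": 0.115}
    - {"xyz": [0, 0, 0], "turn": 0.115}
    - {"xyz": [0, 0, 0], "turn": 0.115}
    - {"xyz": [0, 0, 0], "turn": 0.115}
    - {"xyz": [0, 0, 0], "turn": 0.115}
    - {"xyz": [0, 0, 0], "turn": 0.115}
    - {"xyz": [0, 0, 0], "turn": 0.115}

```text
clock: 22.62
tcp_pos: [0.5136, -0.0392, 0.312]
orientation: [1.892, 2.508, -0.0]
contact_force: [0.2, 0.0, 0.0]
grip_width: 0.0853
```

>>> apply_moves:
  deltas:
    - {"xyz": [0, 0, 0], "turn": 0.115}
    - {"xyz": [0, 0, 0], "turn": 0.115}
    - {"xyz": [0, 0, 0], "turn": 0.115}
    - {"xyz": [0, 0, 0], "turn": 0.115}
    - {"xyz": [0, 0, 0], "turn": 0.115}
    - {"xyz": [0, 0, 0], "turn": 0.115}
    - {"xyz": [0, 0, 0], "turn": 0.115}
    - {"xyz": [0, 0, 0], "turn": 0.115}
    - {"xyz": [0, 0, 0], "turn": 0.115}
    - {"xyz": [0, 0, 0], "turn": 0.115}
    - {"xyz": [0, 0, 0], "turn": 0.115}
    - {"xyz": [0, 0, 0], "turn": 0}

```text
clock: 23.62
tcp_pos: [0.5136, -0.0394, 0.3118]
orientation: [-0.047, -3.141, -0.001]
contact_force: [-0.5, -0.1, 0.2]
grip_width: 0.0855
```

```bash
python3 st.py wrist:w10
```

```text
clock 23.6167
joints [ 0.6396  0.4641 -0.8513  1.9787  0.4455  0.8952  1.0945]
tcp_pos [ 0.5136 -0.0394  0.3118]
contact_force [-0.5474 -0.0565  0.2162]
moment [-0.0074  0.0169 -0.0112]
grip_width 0.08554461972602723
yaw 3.111618085508164 toolz [-0.0003  0.0003 -1.    ] capcentre [ 0.5161 -0.0394  0.1498]
```

View pics/w10.png

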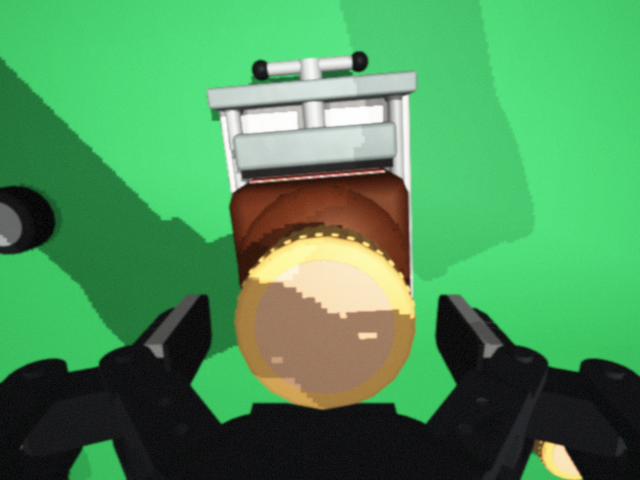

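Centred again, lid at (324,327). Gripping a bit firmer for the final stroke.

>>> apply_moves:
  deltas:
    - {"xyz": [0, 0, 0], "turn": 0}
    - {"xyz": [0, 0, 0], "turn": 0}
    - {"xyz": [0, 0, 0], "turn": 0}
    - {"xyz": [0, 0, 0], "turn": 0}
    - {"xyz": [0, 0, 0], "turn": 0}
    - {"xyz": [0, 0, 0], "turn": 0}
    - {"xyz": [0, 0, 0], "turn": 0}
  claw: 1
  squeeze: 75

```text
clock: 24.25
tcp_pos: [0.5139, -0.0389, 0.3126]
orientation: [0.055, 3.14, -0.001]
contact_force: [-0.2, -0.8, 5.1]
grip_width: 0.0619
```

>>> apply_moves:
  deltas:
    - {"xyz": [0, 0, -0.00013], "turn": -0.08}
    - {"xyz": [0, 0, -0.00013], "turn": -0.08}
    - {"xyz": [0, 0, -0.00013], "turn": -0.08}
    - {"xyz": [0, 0, -0.0001], "turn": -0.08}
    - {"xyz": [0, 0, -0.0001], "turn": -0.08}
    - {"xyz": [0, 0, -0.0001], "turn": -0.08}
    - {"xyz": [0, 0, -0.0001], "turn": -0.08}
    - {"xyz": [0, 0, -0.0001], "turn": -0.08}
    - {"xyz": [0, 0, -0.0001], "turn": -0.08}
    - {"xyz": [0, 0, -0.0001], "turn": -0.08}

```text
clock: 25.08
tcp_pos: [0.5139, -0.0395, 0.3122]
orientation: [1.28, 2.867, -0.002]
contact_force: [-3.1, -1.7, 13.6]
grip_width: 0.0624
```

```bash
python3 st.py
```

```text
clock 25.0833
joints [ 0.4998  0.4101 -0.6664  1.9863  0.3358  0.854   0.381 ]
tcp_pos [ 0.5139 -0.0395  0.3122]
contact_force [-3.1036 -1.7348 13.5989]
moment [-0.422   0.987   0.1426]
grip_width 0.06243272530715687
yaw 2.302097378622978 toolz [ 0.0008 -0.0019 -1.    ] capcentre [ 0.5158 -0.0417  0.1502]
```

The push force rose to 13.6 N and it sank only 0.4 mm, so I'll check height and level in the side view before going on.

```bash
python3 st.py side:s11 wrist:w11|head -1; python3 -c "
import cv2,numpy as np
a=[cv2.resize(cv2.imread(f'pics/{f}.png')[240:320,285:355],None,fx=5,fy=5,interpolation=2) for f in ('s8','s11')]
cv2.imwrite('pics/s11c.png',np.hstack(a))"
python3 - <<'E'
from h import *
M=np.array([.5138,-.0388,0])
for h in (-.0074,-.005,-.002,.002):
    z=.155+h+.0155
    p=P("side")@np.r_[M+[0,0,z],1]; print(h,p[:2]/p[2], ((p[:2]/p[2])-[285,240])*5)
E
```

```text
clock 25.0833
-0.0074 [319.5475 276.0015] [172.7374 180.0075]
-0.005 [319.5785 275.249 ] [172.8924 176.2452]
-0.002 [319.6174 274.305 ] [173.0869 171.5252]
0.002 [319.6695 273.0404] [173.3475 165.2022]
```

View pics/s11c.png

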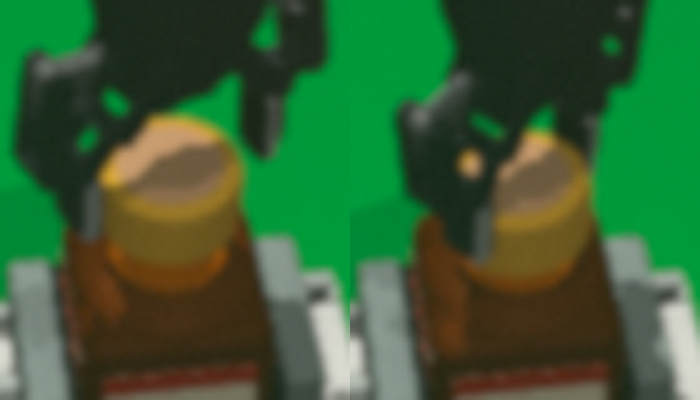

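View pics/w11.png

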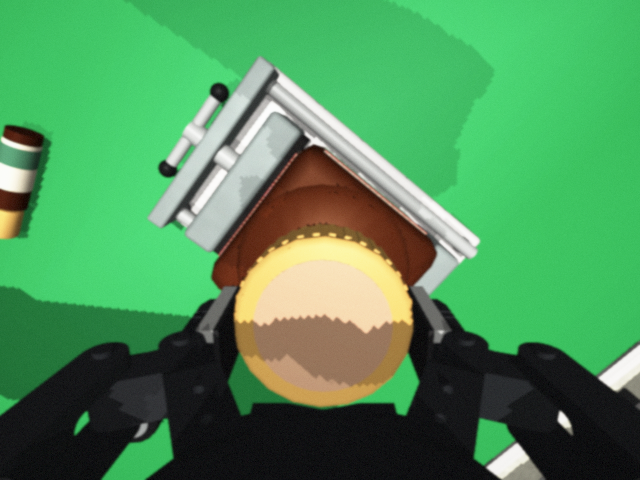

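The lid row and side view put the cap about 9 mm below its earlier stand, so the lid has reached the rim. From here I'll only turn, with no further down feed, and watch the moment.

>>> apply_moves:
  deltas:
    - {"xyz": [0, 0.0003, 0.0003], "turn": -0.05}
    - {"xyz": [0, 0.0002, 0.0002], "turn": -0.05}
    - {"xyz": [0, 0, 0], "turn": -0.05}
    - {"xyz": [0, 0, 0], "turn": -0.05}

```text
clock: 25.52
tcp_pos: [0.5139, -0.0386, 0.3122]
orientation: [1.557, 2.727, -0.0]
contact_force: [-0.6, -1.1, 7.2]
grip_width: 0.0622
```

```bash
python3 st.py
```

```text
clock 25.5167
joints [ 0.4648  0.4001 -0.6233  1.9885  0.3099  0.8455  0.2041]
tcp_pos [ 0.5139 -0.0386  0.3122]
contact_force [-0.5909 -1.072   7.2238]
moment [0.0089 0.4141 0.2005]
grip_width 0.06224105333343644
yaw 2.1040358454793324 toolz [ 0.0012 -0.0007 -1.    ] capcentre [ 0.5154 -0.0409  0.1502]
```

>>> apply_moves:
  deltas:
    - {"xyz": [0, 0, 0], "turn": -0.05}
    - {"xyz": [0, 0, 0], "turn": -0.05}
    - {"xyz": [0, 0, 0], "turn": -0.05}
    - {"xyz": [0, 0, 0], "turn": -0.05}
    - {"xyz": [0, 0, 0], "turn": -0.05}

```text
clock: 25.93
tcp_pos: [0.5139, -0.0386, 0.3121]
orientation: [1.885, 2.512, 0.0]
contact_force: [-1.7, -2.0, 5.2]
grip_width: 0.0621
```

```bash
python3 st.py
```

```text
clock 25.9333
joints [ 0.4214  0.3889 -0.5686  1.9913  0.2796  0.8365 -0.0189]
tcp_pos [ 0.5139 -0.0386  0.3121]
contact_force [-1.7172 -1.9916  5.2226]
moment [0.0125 0.3717 0.1817]
grip_width 0.062060077576664596
yaw 1.854286786007013 toolz [ 0.0011 -0.0006 -1.    ] capcentre [ 0.5148 -0.0412  0.1501]
```

>>> apply_moves:
  deltas:
    - {"xyz": [0, 0, 0], "turn": -0.05}
    - {"xyz": [0, 0, 0], "turn": -0.05}
    - {"xyz": [0, 0, 0], "turn": -0.05}
    - {"xyz": [0, 0, 0], "turn": -0.05}

```text
clock: 26.27
tcp_pos: [0.514, -0.0387, 0.312]
orientation: [2.126, 2.311, 0.001]
contact_force: [0.4, -1.9, 4.3]
grip_width: 0.0621
```

```bash
python3 st.py
```

```text
clock 26.2667
joints [ 0.3868  0.3809 -0.525   1.9935  0.2566  0.8296 -0.1979]
tcp_pos [ 0.514  -0.0387  0.312 ]
contact_force [ 0.3878 -1.8697  4.2825]
moment [-0.0096  0.0944  0.3318]
grip_width 0.06205227779806026
yaw 1.6544433578308149 toolz [ 0.0015 -0.0007 -1.    ] capcentre [ 0.5145 -0.0414  0.15  ]
```

>>> apply_moves:
  deltas:
    - {"xyz": [0, 0, 0], "turn": -0.03}
    - {"xyz": [0, 0, 0], "turn": -0.03}
    - {"xyz": [0, 0, 0], "turn": -0.03}

```text
clock: 26.52
tcp_pos: [0.5139, -0.0387, 0.312]
orientation: [2.227, 2.214, 0.001]
contact_force: [0.6, -1.3, 3.4]
grip_width: 0.0619
```

```bash
python3 st.py | egrep "moment|force|yaw"
```

```text
contact_force [ 0.6497 -1.3087  3.3872]
moment [-0.0716  0.0963  0.3233]
yaw 1.5651764207519758 toolz [ 0.0013 -0.0007 -1.    ] capcentre [ 0.5141 -0.0414  0.15  ]
```

>>> apply_moves:
  deltas:
    - {"xyz": [0, 0, 0], "turn": -0.03}
    - {"xyz": [0, 0, 0], "turn": -0.03}
    - {"xyz": [0, 0, 0], "turn": -0.03}

```text
clock: 26.77
tcp_pos: [0.5139, -0.0387, 0.3119]
orientation: [2.324, 2.112, 0.001]
contact_force: [-0.5, -2.1, 3.2]
grip_width: 0.0619
```

```bash
python3 st.py | egrep "moment|force|yaw"
```

```text
contact_force [-0.4693 -2.1243  3.1687]
moment [0.0276 0.0279 0.2723]
yaw 1.4753010683359837 toolz [ 0.0012 -0.0007 -1.    ] capcentre [ 0.5138 -0.0414  0.1499]
```

>>> apply_moves:
  deltas:
    - {"xyz": [0, 0, 0], "turn": -0.04}
    - {"xyz": [0, 0, 0], "turn": -0.04}
    - {"xyz": [0, 0, 0], "turn": -0.04}
    - {"xyz": [0, 0, 0], "turn": -0.04}

```text
clock: 27.1
tcp_pos: [0.5139, -0.0389, 0.3119]
orientation: [2.486, 1.919, 0.001]
contact_force: [0.8, -2.7, 3.2]
grip_width: 0.0623
```

```bash
python3 st.py wrist:w12| egrep "moment|force|yaw|joi"
```

```text
joints [ 0.3282  0.369  -0.4521  1.9974  0.2185  0.8201 -0.5033]
contact_force [ 0.7876 -2.695   3.2458]
moment [-0.0699 -0.0331  0.3357]
yaw 1.31478604513243 toolz [ 0.0013 -0.0008 -1.    ] capcentre [ 0.5135 -0.0415  0.1499]
```

View pics/w12.png

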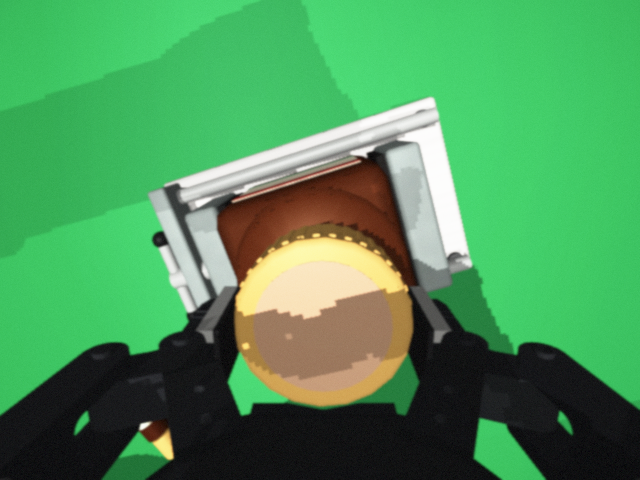

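>>> apply_moves:
  deltas:
    - {"xyz": [0, 0, 0], "turn": -0.04}
    - {"xyz": [0, 0, 0], "turn": -0.04}
    - {"xyz": [0, 0, 0], "turn": -0.04}
    - {"xyz": [0, 0, 0], "turn": -0.04}

```text
clock: 27.48
tcp_pos: [0.5138, -0.039, 0.3118]
orientation: [2.63, 1.715, 0.001]
contact_force: [0.2, -4.0, 1.5]
grip_width: 0.0618
```

```bash
python3 st.py wrist:w13| egrep "moment|force|yaw|joi"; python3 -c "
import cv2,numpy as np
a=[cv2.resize(cv2.imread(f'pics/{f}.png')[220:300,230:420],None,fx=4,fy=4,interpolation=2) for f in ('w11','w12')]
cv2.imwrite('pics/rib.png',cv2.resize(np.vstack(a),(760,600)))"
```

```text
joints [ 0.3009  0.3643 -0.4184  1.9994  0.2014  0.8161 -0.6466]
contact_force [ 0.2373 -3.9922  1.5048]
moment [-0.1729 -0.0701  0.3377]
yaw 1.1558394501112137 toolz [ 0.0011 -0.0009 -1.    ] capcentre [ 0.513  -0.0415  0.1498]
```

View pics/rib.png

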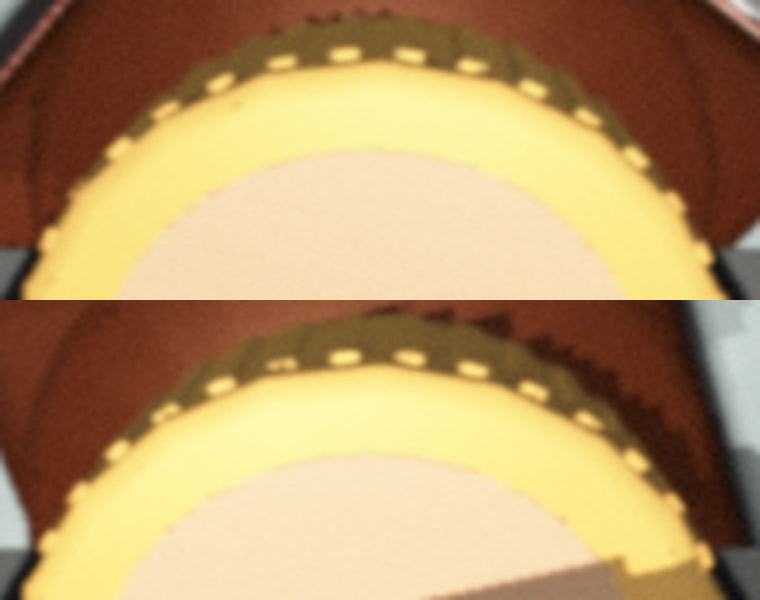

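No slip in the grip: the rib pattern is unchanged relative to the pads. Continuing in small bites.

>>> apply_moves:
  deltas:
    - {"xyz": [0, 0.0002, 0], "turn": -0.04}
    - {"xyz": [0, 0.0002, 0], "turn": -0.04}
    - {"xyz": [0, 0.0, 0], "turn": -0.04}
    - {"xyz": [0, 0, 0], "turn": -0.04}

```text
clock: 27.87
tcp_pos: [0.5137, -0.0388, 0.3116]
orientation: [2.758, 1.501, 0.0]
contact_force: [-0.3, -3.7, 2.4]
grip_width: 0.062
```

```bash
python3 st.py| egrep "moment|force|yaw|joi"
```

```text
joints [ 0.2729  0.3599 -0.3847  2.0014  0.1847  0.8126 -0.7912]
contact_force [-0.3446 -3.6669  2.3893]
moment [-0.3633 -0.1131  0.3524]
yaw 0.9965785515031653 toolz [ 0.0007 -0.0011 -1.    ] capcentre [ 0.5124 -0.0412  0.1496]
```

>>> apply_moves:
  deltas:
    - {"xyz": [0, 0, 0], "turn": -0.03}
    - {"xyz": [0, 0.0, 0], "turn": -0.03}
    - {"xyz": [0, 0.0, 0], "turn": -0.03}

```text
clock: 28.12
tcp_pos: [0.5137, -0.0388, 0.3116]
orientation: [2.823, 1.376, 0.0]
contact_force: [-0.6, -4.9, 2.4]
grip_width: 0.0621
```

```bash
python3 st.py| egrep "moment|force|yaw|joi"
```

```text
joints [ 0.2575  0.3575 -0.3658  2.0026  0.1753  0.8106 -0.8722]
contact_force [-0.614  -4.8623  2.3518]
moment [-0.3597 -0.0871  0.3341]
yaw 0.9070468784572966 toolz [ 0.0006 -0.0011 -1.    ] capcentre [ 0.5121 -0.0411  0.1496]
```

>>> apply_moves:
  deltas:
    - {"xyz": [0, -0.0004, 0], "turn": -0.04}
    - {"xyz": [0, -0.0002, 0], "turn": -0.04}
    - {"xyz": [0, 0.0, 0], "turn": -0.04}
    - {"xyz": [0, 0.0, 0], "turn": -0.04}

```text
clock: 28.45
tcp_pos: [0.5137, -0.0392, 0.3116]
orientation: [2.924, 1.146, 0.001]
contact_force: [0.1, -3.0, 2.5]
grip_width: 0.062
```

```bash
python3 st.py| egrep "moment|force|yaw|joi"
```

```text
joints [ 0.2307  0.3537 -0.3324  2.0043  0.1584  0.807  -1.0162]
contact_force [ 0.127  -2.9888  2.5075]
moment [-0.2166 -0.2256  0.3688]
yaw 0.746979370889203 toolz [ 0.0008 -0.0008 -1.    ] capcentre [ 0.5119 -0.0411  0.1496]
```

>>> apply_moves:
  deltas:
    - {"xyz": [0, 0, 0], "turn": -0.04}
    - {"xyz": [0, 0.0, 0], "turn": -0.04}
    - {"xyz": [0, 0.0, 0], "turn": -0.04}

```text
clock: 28.7
tcp_pos: [0.5137, -0.0393, 0.3115]
orientation: [2.987, 0.968, 0.0]
contact_force: [-0.0, -4.2, 1.3]
grip_width: 0.0619
```

```bash
python3 st.py wrist:w14| egrep "moment|force|yaw|joi";python3 -c "
import cv2,numpy as np
a=[cv2.resize(cv2.imread(f'pics/{f}.png')[220:300,230:420],None,fx=4,fy=4,interpolation=2) for f in ('w12','w14')]
cv2.imwrite('pics/rib2.png',cv2.resize(np.vstack(a),(760,600)))"
```

```text
joints [ 0.2101  0.3511 -0.3071  2.0058  0.1463  0.8047 -1.125 ]
contact_force [-0.0389 -4.1969  1.2879]
moment [-0.3418 -0.262   0.4248]
yaw 0.6269797628674979 toolz [ 0.0007 -0.001  -1.    ] capcentre [ 0.5117 -0.041   0.1495]
```

View pics/rib2.png

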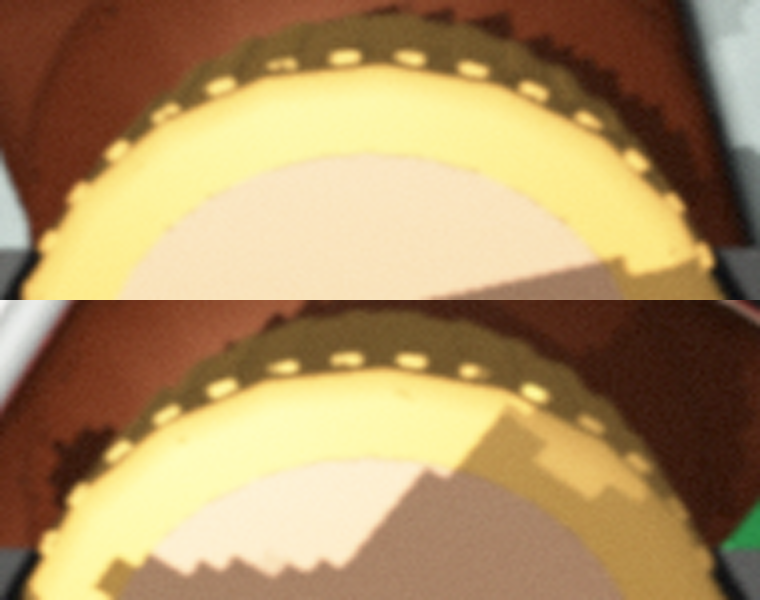

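>>> apply_moves:
  deltas:
    - {"xyz": [0, -0.0003, 0], "turn": -0.04}
    - {"xyz": [0, 0.0, 0], "turn": -0.04}
    - {"xyz": [0, 0.0, 0], "turn": 0}

```text
clock: 29.0
tcp_pos: [0.5136, -0.0393, 0.3114]
orientation: [3.025, 0.848, 0.0]
contact_force: [-0.1, -3.4, 1.6]
grip_width: 0.0624
```

```bash
python3 st.py| egrep "moment|force|yaw|joi"
```

```text
joints [ 0.1967  0.3495 -0.2907  2.0068  0.1372  0.8034 -1.1967]
contact_force [-0.0987 -3.4335  1.5608]
moment [-0.1353 -0.2455 -0.1778]
yaw 0.5468383745014372 toolz [ 0.0002 -0.0003 -1.    ] capcentre [ 0.5114 -0.0407  0.1494]
```

>>> apply_moves:
  deltas:
    - {"xyz": [0, 0, 0], "turn": -0.04}
    - {"xyz": [0, 0.0, 0], "turn": -0.04}
    - {"xyz": [0, 0.0, 0], "turn": 0}

```text
clock: 29.25
tcp_pos: [0.5135, -0.0392, 0.3114]
orientation: [3.056, 0.728, -0.0]
contact_force: [-0.9, -2.6, 1.4]
grip_width: 0.0619
```

```bash
python3 st.py| egrep "moment|force|yaw|joi"
```

```text
joints [ 0.1831  0.3479 -0.2743  2.0077  0.1291  0.8022 -1.2688]
contact_force [-0.8822 -2.5523  1.4092]
moment [-0.1661 -0.1652 -0.2428]
yaw 0.46762601038975377 toolz [-0.     -0.0002 -1.    ] capcentre [ 0.5112 -0.0404  0.1494]
```

The moment reads negative at rest, so I'll take a static reading and a look.

>>> apply_moves:
  deltas:
    - {"xyz": [0, 0, 0], "turn": 0}
    - {"xyz": [0, 0, 0], "turn": 0}

```text
clock: 29.42
tcp_pos: [0.5135, -0.0392, 0.3114]
orientation: [3.056, 0.73, -0.0]
contact_force: [-0.8, -3.6, 0.9]
grip_width: 0.062
```

```bash
python3 st.py wrist:w15 side:s15;python3 -c "
import cv2,numpy as np
a=[cv2.resize(cv2.imread(f'pics/{f}.png')[220:300,230:420],None,fx=4,fy=4,interpolation=2) for f in ('w14','w15')]
cv2.imwrite('pics/rib3.png',cv2.resize(np.vstack(a),(760,600)))
a=[cv2.resize(cv2.imread(f'pics/{f}.png')[240:320,285:355],None,fx=5,fy=5,interpolation=2) for f in ('s11','s15')]
cv2.imwrite('pics/s15c.png',np.hstack(a))"
```

```text
clock 29.4167
joints [ 0.1835  0.3481 -0.2748  2.0077  0.1292  0.8023 -1.2676]
tcp_pos [ 0.5135 -0.0392  0.3114]
contact_force [-0.7768 -3.5969  0.9337]
moment [-0.2181 -0.1537 -0.1697]
grip_width 0.062042890902488004
yaw 0.4688238883284802 toolz [-0.0001 -0.     -1.    ] capcentre [ 0.5112 -0.0404  0.1494]
```

View pics/rib3.png

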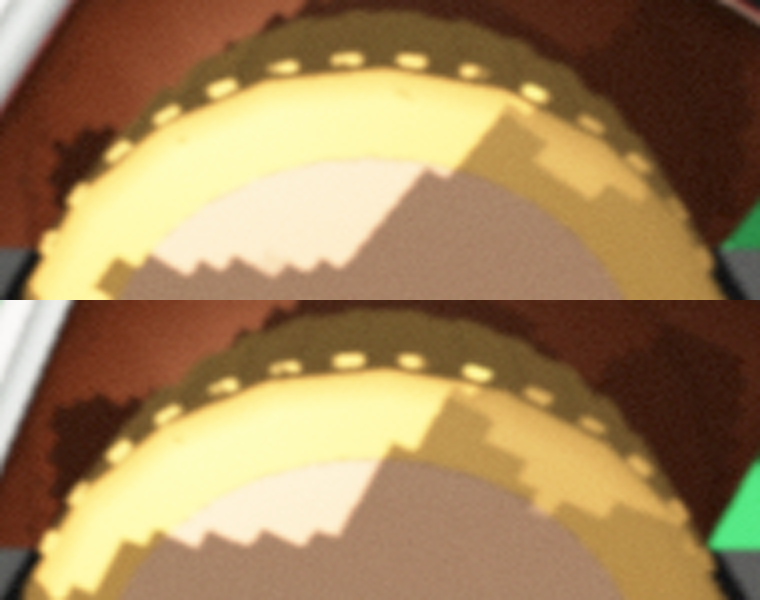

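View pics/s15c.png

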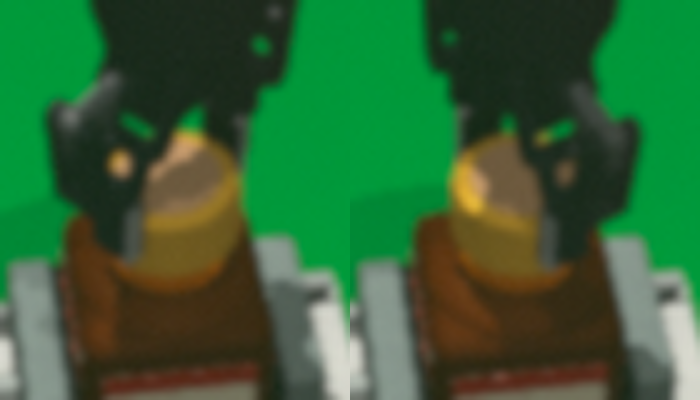

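>>> apply_moves:
  deltas:
    - {"xyz": [0, 0, -0.0005], "turn": 0}
    - {"xyz": [0, 0, -0.0005], "turn": 0}
    - {"xyz": [0, 0, 0], "turn": 0}

```text
clock: 29.77
tcp_pos: [0.5136, -0.0392, 0.3113]
orientation: [3.055, 0.729, -0.0]
contact_force: [-4.2, -3.6, 9.8]
grip_width: 0.0619
```

```bash
python3 st.py
```

```text
clock 29.7667
joints [ 0.1832  0.3482 -0.2748  2.0077  0.1299  0.8021 -1.2689]
tcp_pos [ 0.5136 -0.0392  0.3113]
contact_force [-4.2491 -3.5999  9.7645]
moment [-0.326   0.6171 -0.1005]
grip_width 0.06189919748047851
yaw 0.46824599775636544 toolz [-0.     -0.0005 -1.    ] capcentre [ 0.5113 -0.0405  0.1493]
```

Hard stop below: the lid is on the rim. I'll ease off the push and keep turning in small bites.

>>> apply_moves:
  deltas:
    - {"xyz": [0, -0.0003, 0.0005], "turn": -0.04}
    - {"xyz": [-0.0002, 0, 0.0003], "turn": -0.04}
    - {"xyz": [0, 0, 0], "turn": -0.04}

```text
clock: 30.02
tcp_pos: [0.5135, -0.0393, 0.3113]
orientation: [3.094, 0.544, 0.001]
contact_force: [-1.3, -3.5, 2.4]
grip_width: 0.062
```

```bash
python3 st.py| egrep "moment|force|yaw|joi"
```

```text
joints [ 0.1629  0.3456 -0.2499  2.0095  0.1178  0.7994 -1.3778]
contact_force [-1.2932 -3.5287  2.3958]
moment [-0.4877 -0.28    0.414 ]
yaw 0.34807455249617486 toolz [ 0.0006 -0.0005 -1.    ] capcentre [ 0.5111 -0.0403  0.1493]
```

>>> apply_moves:
  deltas:
    - {"xyz": [0, 0, 0], "turn": -0.04}
    - {"xyz": [0, 0.0, 0], "turn": -0.04}
    - {"xyz": [0, 0.0, 0], "turn": -0.04}

```text
clock: 30.27
tcp_pos: [0.5134, -0.0393, 0.3113]
orientation: [3.121, 0.357, -0.0]
contact_force: [-1.4, -2.6, 2.3]
grip_width: 0.0618
```

```bash
python3 st.py| egrep "moment|force|yaw|joi"
```

```text
joints [ 0.1421  0.3435 -0.2249  2.0109  0.1058  0.798  -1.4869]
contact_force [-1.3673 -2.6034  2.2687]
moment [-0.3692 -0.1537  0.3184]
yaw 0.22805544807027026 toolz [ 0.     -0.0005 -1.    ] capcentre [ 0.5108 -0.0399  0.1493]
```

>>> apply_moves:
  deltas:
    - {"xyz": [0, 0, 0], "turn": -0.04}
    - {"xyz": [0, 0.0, 0], "turn": -0.04}
    - {"xyz": [0, 0.0, 0], "turn": -0.04}

```text
clock: 30.52
tcp_pos: [0.5133, -0.0392, 0.3112]
orientation: [3.137, 0.17, -0.0]
contact_force: [-1.2, -2.7, 1.1]
grip_width: 0.062
```

```bash
python3 st.py| egrep "moment|force|yaw|joi"
```

```text
joints [ 0.1213  0.3417 -0.2001  2.0125  0.094   0.796  -1.5959]
contact_force [-1.1536 -2.733   1.1216]
moment [-0.4277 -0.094   0.2164]
yaw 0.10813715843743396 toolz [-0.     -0.0005 -1.    ] capcentre [ 0.5107 -0.0396  0.1492]
```

>>> apply_moves:
  deltas:
    - {"xyz": [0, 0, 0], "turn": -0.04}
    - {"xyz": [0, 0.0, 0], "turn": -0.04}
    - {"xyz": [0, 0.0, 0], "turn": -0.04}

```text
clock: 30.77
tcp_pos: [0.5133, -0.039, 0.3111]
orientation: [3.141, -0.019, -0.0]
contact_force: [-1.3, -2.1, 0.8]
grip_width: 0.0623
```

```bash
python3 st.py wrist:w16| egrep "moment|force|yaw|joi";python3 -c "
import cv2,numpy as np
a=[cv2.resize(cv2.imread(f'pics/{f}.png')[220:300,230:420],None,fx=4,fy=4,interpolation=2) for f in ('w15','w16')]
cv2.imwrite('pics/rib4.png',cv2.resize(np.vstack(a),(760,600)))"
```

```text
joints [ 0.1006  0.3402 -0.1755  2.0139  0.0819  0.7941 -1.7052]
contact_force [-1.2734 -2.118   0.8223]
moment [-0.3254 -0.1673  0.2608]
yaw -0.011807118636542574 toolz [-0.0001 -0.0001 -1.    ] capcentre [ 0.5107 -0.039   0.1491]
```

View pics/rib4.png

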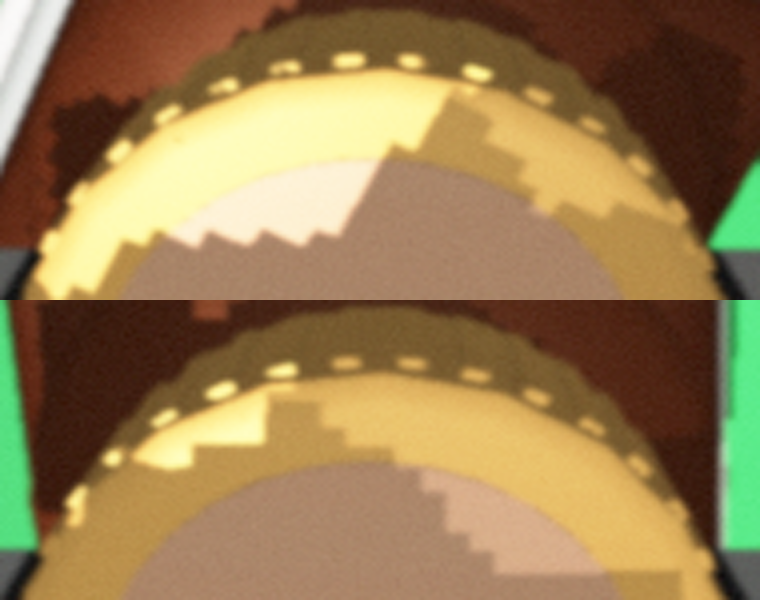

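>>> apply_moves:
  deltas:
    - {"xyz": [0, 0, 0], "turn": -0.04}
    - {"xyz": [0, 0.0, 0], "turn": -0.04}
    - {"xyz": [0, 0.0, 0], "turn": -0.04}

```text
clock: 31.07
tcp_pos: [0.5134, -0.039, 0.3111]
orientation: [3.135, -0.206, 0.0]
contact_force: [0.0, -3.3, -0.5]
grip_width: 0.0618
```

```bash
python3 st.py| egrep "moment|force|yaw|joi"
```

```text
joints [ 0.08    0.3388 -0.1508  2.0153  0.0703  0.7923 -1.8135]
contact_force [ 0.023  -3.3042 -0.4989]
moment [-0.3944 -0.3701  0.3548]
yaw -0.13100423169511197 toolz [ 0.     -0.0001 -1.    ] capcentre [ 0.5108 -0.0387  0.1491]
```

>>> apply_moves:
  deltas:
    - {"xyz": [0, 0, 0], "turn": -0.04}
    - {"xyz": [0, 0.0, 0], "turn": -0.04}
    - {"xyz": [0, 0.0, 0], "turn": -0.04}

```text
clock: 31.32
tcp_pos: [0.5133, -0.0392, 0.3111]
orientation: [3.116, -0.393, 0.0]
contact_force: [-0.8, -2.7, -0.1]
grip_width: 0.0619
```

```bash
python3 st.py| egrep "moment|force|yaw|joi"
```

```text
joints [ 0.0594  0.3374 -0.1257  2.0168  0.0591  0.7908 -1.9225]
contact_force [-0.7877 -2.6988 -0.1339]
moment [-0.5343 -0.37    0.3808]
yaw -0.25084634826683094 toolz [ 0.     -0.0005 -1.    ] capcentre [ 0.5108 -0.0386  0.1491]
```

>>> apply_moves:
  deltas:
    - {"xyz": [0, 0, 0], "turn": -0.03}
    - {"xyz": [0, 0.0, 0], "turn": -0.03}
    - {"xyz": [0, 0.0, 0], "turn": -0.03}

```text
clock: 31.57
tcp_pos: [0.5133, -0.0392, 0.3111]
orientation: [3.096, -0.532, -0.0]
contact_force: [-1.5, -2.5, -0.6]
grip_width: 0.0619
```

```bash
python3 st.py| egrep "moment|force|yaw|joi"
```

```text
joints [ 0.044   0.3365 -0.107   2.0179  0.0504  0.7898 -2.0039]
contact_force [-1.538  -2.4617 -0.635 ]
moment [-0.3798 -0.2734  0.3875]
yaw -0.3404540968580104 toolz [-0.0001 -0.0005 -1.    ] capcentre [ 0.5108 -0.0384  0.1491]
```

>>> apply_moves:
  deltas:
    - {"xyz": [0, 0, 0], "turn": -0.03}
    - {"xyz": [0, 0.0, 0], "turn": -0.03}
    - {"xyz": [0, 0.0, 0], "turn": -0.03}

```text
clock: 31.82
tcp_pos: [0.5131, -0.0391, 0.311]
orientation: [3.069, -0.671, -0.001]
contact_force: [-1.9, -2.7, 0.1]
grip_width: 0.0622
```

```bash
python3 st.py| egrep "moment|force|yaw|joi"
```

```text
joints [ 0.0284  0.3357 -0.0885  2.0191  0.0414  0.7891 -2.0859]
contact_force [-1.9238 -2.7249  0.095 ]
moment [-0.4149 -0.117   0.2489]
yaw -0.4306740697056682 toolz [-0.0007 -0.0003 -1.    ] capcentre [ 0.5107 -0.0381  0.149 ]
```

>>> apply_moves:
  deltas:
    - {"xyz": [0.0002, 0.0002, 0], "turn": -0.04}
    - {"xyz": [0, 0.0, 0], "turn": -0.04}
    - {"xyz": [0, 0.0, 0], "turn": -0.04}
    - {"xyz": [0, 0.0, 0], "turn": -0.04}

```text
clock: 32.15
tcp_pos: [0.5132, -0.039, 0.3109]
orientation: [3.005, -0.914, -0.001]
contact_force: [-3.5, -1.8, 2.4]
grip_width: 0.0622
```

```bash
python3 st.py| egrep "moment|force|yaw|joi"
```

```text
joints [ 0.0003  0.3347 -0.0551  2.0208  0.0263  0.7878 -2.2319]
contact_force [-3.4504 -1.7546  2.4343]
moment [-0.5632 -0.0792  0.4119]
yaw -0.5908084753638492 toolz [-0.001  -0.0006 -1.    ] capcentre [ 0.5109 -0.0377  0.1489]
```

>>> apply_moves:
  deltas:
    - {"xyz": [0, 0, 0], "turn": -0.04}
    - {"xyz": [0, 0.0, 0], "turn": -0.04}
    - {"xyz": [0, 0.0, 0], "turn": -0.04}

```text
clock: 32.4
tcp_pos: [0.5131, -0.0391, 0.3109]
orientation: [2.944, -1.092, -0.002]
contact_force: [-3.9, -3.5, 1.4]
grip_width: 0.0621
```

```bash
python3 st.py wrist:w17| egrep "tcp|moment|force|yaw|joi";python3 -c "
import cv2,numpy as np
a=[cv2.resize(cv2.imread(f'pics/{f}.png')[220:300,230:420],None,fx=4,fy=4,interpolation=2) for f in ('w16','w17')]
cv2.imwrite('pics/rib5.png',cv2.resize(np.vstack(a),(760,600)))"
```

```text
joints [-0.0205  0.334  -0.03    2.0224  0.0149  0.7869 -2.3408]
tcp_pos [ 0.5131 -0.0391  0.3109]
contact_force [-3.8692 -3.4528  1.3944]
moment [-0.6025 -0.037   0.5181]
yaw -0.7105840055382135 toolz [-0.0015 -0.0008 -1.    ] capcentre [ 0.5108 -0.0375  0.1489]
```

View pics/rib5.png

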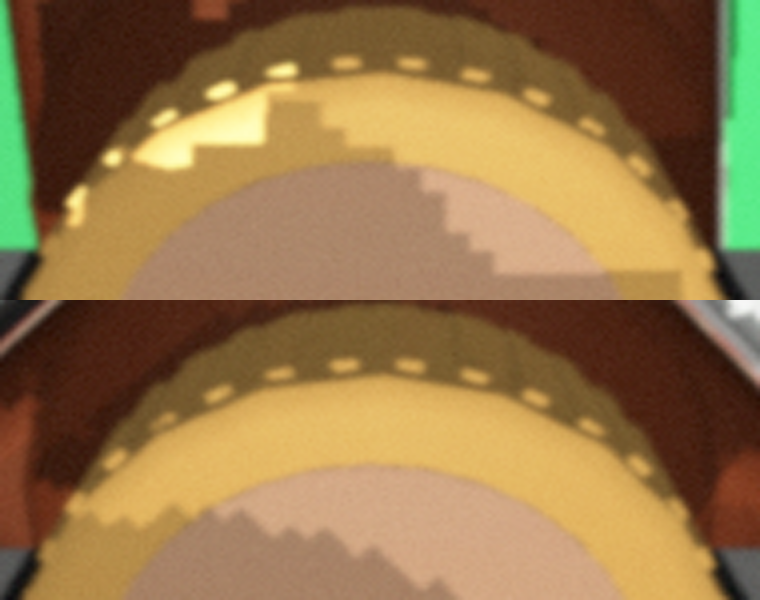

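The moment is rising (0.52) with no slip. Going to finer bites.

>>> apply_moves:
  deltas:
    - {"xyz": [0.0002, 0.0002, 0], "turn": -0.02}
    - {"xyz": [0, 0.0, 0], "turn": -0.02}
    - {"xyz": [0, 0.0, 0], "turn": -0.02}

```text
clock: 32.7
tcp_pos: [0.5132, -0.039, 0.3109]
orientation: [2.91, -1.179, -0.002]
contact_force: [-4.2, -3.0, 1.9]
grip_width: 0.062
```

```bash
python3 st.py| egrep "tcp|moment|force|yaw|joi"
```

```text
joints [-0.0309  0.334  -0.0176  2.0228  0.0092  0.7867 -2.3946]
tcp_pos [ 0.5132 -0.039   0.3109]
contact_force [-4.2092 -3.019   1.8728]
moment [-0.6433  0.0624  0.5362]
yaw -0.7697640829448715 toolz [-0.0017 -0.0008 -1.    ] capcentre [ 0.511  -0.0373  0.1489]
```

>>> apply_moves:
  deltas:
    - {"xyz": [0, 0, 0], "turn": -0.02}
    - {"xyz": [0, 0.0, 0], "turn": -0.02}
    - {"xyz": [0, 0.0, 0], "turn": -0.02}

```text
clock: 32.95
tcp_pos: [0.5132, -0.039, 0.3108]
orientation: [2.874, -1.265, -0.002]
contact_force: [-4.1, -3.9, 0.8]
grip_width: 0.0621
```

```bash
python3 st.py| egrep "tcp|moment|force|yaw|joi"
```

```text
joints [-0.0414  0.3338 -0.0051  2.0236  0.0034  0.7861 -2.449 ]
tcp_pos [ 0.5132 -0.039   0.3108]
contact_force [-4.0736 -3.8855  0.782 ]
moment [-0.6057  0.0098  0.6434]
yaw -0.8296033073513083 toolz [-0.0018 -0.0008 -1.    ] capcentre [ 0.5111 -0.0372  0.1488]
```

>>> apply_moves:
  deltas:
    - {"xyz": [0, 0, 0], "turn": -0.02}
    - {"xyz": [0, 0.0, 0], "turn": -0.02}
    - {"xyz": [0, 0.0, 0], "turn": -0.02}

```text
clock: 33.2
tcp_pos: [0.5131, -0.0389, 0.3108]
orientation: [2.835, -1.351, -0.002]
contact_force: [-4.6, -4.1, 0.9]
grip_width: 0.0621
```

```bash
python3 st.py| egrep "tcp|moment|force|yaw|joi"
```

```text
joints [-0.0519  0.3335  0.0074  2.0243 -0.0024  0.7857 -2.5033]
tcp_pos [ 0.5131 -0.0389  0.3108]
contact_force [-4.6357 -4.0644  0.9157]
moment [-0.6477 -0.0139  0.7738]
yaw -0.889219377053922 toolz [-0.0018 -0.0008 -1.    ] capcentre [ 0.5112 -0.037   0.1488]
```

>>> apply_moves:
  deltas:
    - {"xyz": [0, 0, 0], "turn": -0.02}
    - {"xyz": [0, 0.0, 0], "turn": -0.02}

```text
clock: 33.37
tcp_pos: [0.5131, -0.0389, 0.3108]
orientation: [2.807, -1.407, -0.002]
contact_force: [-5.1, -3.3, 1.1]
grip_width: 0.0619
```

```bash
python3 st.py wrist:w18| egrep "tcp|moment|force|yaw|joi";python3 -c "
import cv2,numpy as np
a=[cv2.resize(cv2.imread(f'pics/{f}.png')[220:300,230:420],None,fx=4,fy=4,interpolation=2) for f in ('w17','w18')]
cv2.imwrite('pics/rib6.png',cv2.resize(np.vstack(a),(760,600)))"
```

```text
joints [-0.0589  0.3334  0.0157  2.0248 -0.0061  0.7854 -2.5395]
tcp_pos [ 0.5131 -0.0389  0.3108]
contact_force [-5.0894 -3.341   1.1211]
moment [-0.6543  0.0468  0.7868]
yaw -0.9289737335672736 toolz [-0.0019 -0.0009 -1.    ] capcentre [ 0.5112 -0.037   0.1488]
```

View pics/rib6.png

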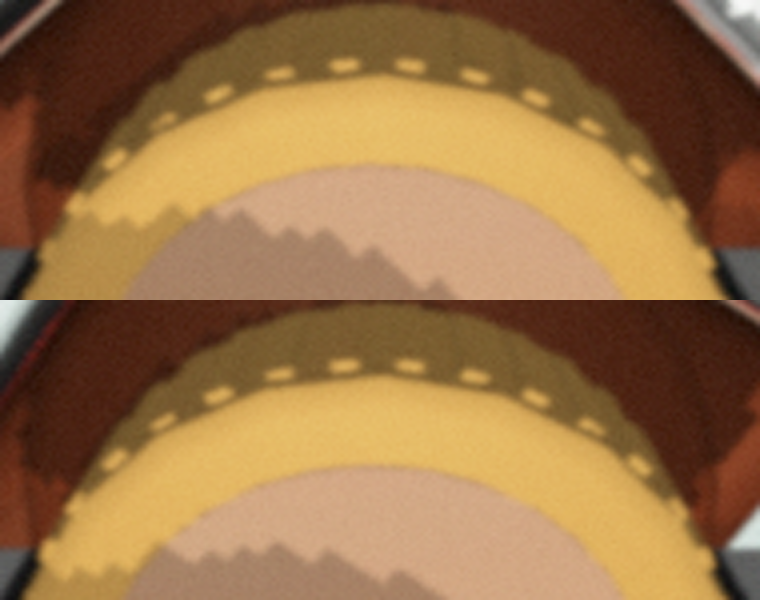

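>>> apply_moves:
  deltas:
    - {"xyz": [0, 0, 0], "turn": -0.02}
    - {"xyz": [0, 0.0, 0], "turn": -0.02}
    - {"xyz": [0, 0.0, 0], "turn": 0}
    - {"xyz": [0, 0.0, 0], "turn": 0}

```text
clock: 33.75
tcp_pos: [0.5131, -0.039, 0.3108]
orientation: [2.778, -1.465, -0.002]
contact_force: [-4.4, -3.7, 1.1]
grip_width: 0.0622
```

```bash
python3 st.py| egrep "tcp|moment|force|yaw|joi"
```

```text
joints [-0.0657  0.3334  0.0244  2.0253 -0.011   0.7849 -2.5762]
tcp_pos [ 0.5131 -0.039   0.3108]
contact_force [-4.3807 -3.712   1.1072]
moment [-0.4416 -0.0672 -0.0184]
yaw -0.9705653758379863 toolz [-0.0019 -0.0003 -1.    ] capcentre [ 0.5113 -0.0369  0.1488]
```

Moving moment about 0.8–0.85 N m, inside the hand-tight range. Releasing, backing off upward and checking.

>>> apply_moves:
  deltas:
    - {"xyz": [0, 0, 0], "turn": 0}
    - {"xyz": [0, 0, 0], "turn": 0}
    - {"xyz": [0, 0, 0], "turn": 0}
    - {"xyz": [0, 0, 0], "turn": 0}
    - {"xyz": [0, 0, 0], "turn": 0}
    - {"xyz": [0, 0, 0], "turn": 0}
  claw: -1

```text
clock: 34.25
tcp_pos: [0.5139, -0.0387, 0.3113]
orientation: [-2.778, 1.467, -0.0]
contact_force: [0.1, 0.3, 0.0]
grip_width: 0.0854
```

>>> apply_moves:
  deltas:
    - {"xyz": [0, 0, 0.01], "turn": 0}
    - {"xyz": [0, 0, 0.02], "turn": 0}
    - {"xyz": [0, 0, 0.03], "turn": 0}
    - {"xyz": [0, 0, 0.03], "turn": 0}
    - {"xyz": [0, 0, 0.02], "turn": 0}
    - {"xyz": [0, 0, 0], "turn": 0}
    - {"xyz": [0, 0, 0], "turn": 0}

```text
clock: 34.83
tcp_pos: [0.514, -0.039, 0.423]
orientation: [-2.776, 1.467, -0.005]
contact_force: [-0.2, -0.3, -0.3]
grip_width: 0.0855
```

```bash
python3 st.py wrist:w19 side:s19 top:t19;python3 -c "
import cv2,numpy as np
a=[cv2.resize(cv2.imread(f'pics/{f}.png')[y-35:y+35,x-35:x+35],(400,400),interpolation=2) for f,x,y in (('s19',320,280),('t19',391,231))]
cv2.imwrite('pics/c19.png',np.hstack(a))"
```

```text
clock 34.8333
joints [-0.0735  0.1946  0.0323  1.9145 -0.0074  1.0291 -2.5812]
tcp_pos [ 0.514 -0.039  0.423]
contact_force [-0.1797 -0.2617 -0.2963]
moment [ 0.005   0.0461 -0.0299]
grip_width 0.08545966895587127
yaw -0.9723123319518298 toolz [ 0.0034  0.0002 -1.    ] capcentre [ 0.5131 -0.0368  0.261 ]
```

View pics/c19.png

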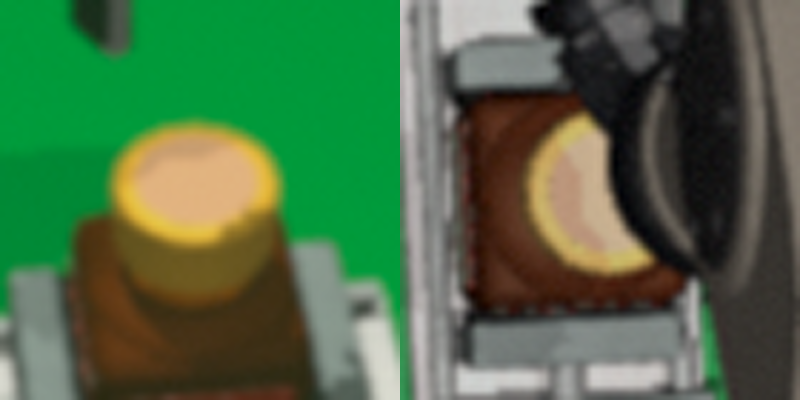

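View pics/w19.png

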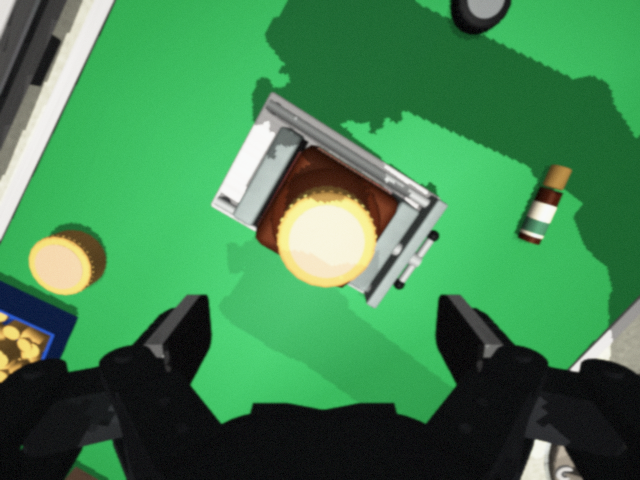

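The cap sits level on the neck. In the side view the lid centre is at about (318.9,276.8), against a predicted home position of (319.5,276.0). The gripper is clear and nothing else has moved. Handing in.

```bash
python3 -c "
from bench import r
print(r.hand_in())"
```

```text
the job is handed in; nothing more can be done
None
```

I set the nearest gold cap on the clamped jar, screwed it home in three clockwise strokes with two regrips, and handed the job in. No verdict was reported.

**How it went:**
- The cap landed about 5 mm above the rim, low enough to run straight in without turning back.
- It sank on the 8 mm lead in the first two strokes, with small forces and no sign of cross-threading.
- I stopped tightening at a moving moment of about 0.8 N m, inside the 0.5–1 N m hand-tight range. I then opened the gripper and backed off 110 mm.

**Last checks that agreed:**
- The side and wrist views show the cap level and centred on the neck.
- The lid is within a pixel of the predicted home height, but a pixel there is about 3 mm. So the pictures do not confirm the 1 mm height tolerance.
- The gripper touches nothing. The arm never came near the bystanders, though I did not measure their positions again.

**Checks that were unclear or disagreed:**
- **Rim contact:** Early in the last stroke the push rose to 13.6 N before the turn count said the lid should be on the rim. A push test later in that stroke met a hard stop about 0.23 turn before the end, which fits the expected fifth of a turn.
- **Moment reading:** It fell to about 0 or slightly negative whenever the arm stopped, so tightness was judged from the reading while turning. The pressing force on the rim was not measured.

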